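# Sort the clay texture rollers and close their case

## Task

Give the drum of every texture roller on the bench a spin of at least a quarter turn by hand to feel how it runs. Lay those that run free inside the tool case and those that bind flat in the grey soaking tub; when all are sorted, press the case's lid down until its catch has snapped and it is fully shut. Leave the other things on the bench where they are.

Things in the scene. Friction and masses are not known exactly. Their poses are not given: they have to be found in the camera images.
- roller1: Texture roller for clay lying on its back, 116 mm long. The four are alike; three or four are there (an absent one reads None). Origin on its underside, midway along; x from handle to drum, y along the axle, z up as it lies. Steel yoke from x = 7 to 58 mm: two cheeks, 38 mm over all, 32 mm high, on whose edges it stands. About 0.3 kg, centre of mass near x = +25 mm.
- roller1_drum (a joint): Angle of roller1's drum (rad), growing when its top goes to the tool's +x; starts within 0.3 of 0 and counts on over whole turns. A free drum coasts on for over a second after a stroke at 0.1 to 0.2 m/s; a binding one (dried slip in the bearing, not to be seen, different at each start) needs some 0.5 N at the rib and stops dead when the finger leaves it.
- roller2: A second roller, as roller1. On each the beech handle is a round bar 25 to 27 mm thick from x = -58 to +4 mm with its axis at z = 13.5 mm. The yoke's cheeks are flat and upright, so take the tool from above across them near its centre of mass (x about 20 mm, 38 mm wide), the drum between the fingers.
- roller2_drum (a joint): The same for roller2. To spin a drum, sweep closed fingertips along the tool's x over its top, 3 to 5 mm below its top: they catch a rib and carry it along. Some strokes may be needed for a quarter turn of one that binds.
- roller3: A third roller, as roller1. On each the drum turns between the cheeks on an axle at x = 36, z = 26 mm: white stoneware, 30 mm wide, core 33 mm across, eight ribs along it 45 degrees apart to 40 mm across; its top is 46 mm above the bench, 14 mm proud of the cheeks. Patches of clay-coloured slip on it show it turning.
- roller3_drum (a joint): The same for roller3.
- roller4: A fourth roller, as roller1.
- roller4_drum (a joint): The same for roller4.
- case: The plywood tool case, fixed, 190 (x) by 270 (y) by 72 mm high, walls and floor 8 mm, with a lid that opens away from the robot; stands to the left or the right of the rollers. Origin under its centre; y along its length, front at -x. Inside 174 by 254 mm and 64 mm deep: up to four rollers lie side by side along x, 63 mm apart.
- lid (a joint): Angle of the case's lid (rad): 0 is shut; starts 1.6 to 1.72 (just past upright). Stiff hinge: it stays where it is left and needs about 2 to 4 N at its edge to move. A sprung ball catch in the front stops it at about 0.08 rad; pressing down with some 5 to 10 N near the front middle snaps it past, fully shut.
- lid_edge (a point): Middle of the lid's free edge on its outer face. The lid is a plywood board 205 mm from hinge to free edge, 270 mm wide, 10 mm thick; it overhangs the case's front by 15 mm when shut, its outer face then 82 mm above the bench.
- lid_hinge (a point): Middle of the lid's hinge line, on the rear top edge of the case (x = +95, z = 72 mm in the case's frame); the line runs along the case's y and is the lid's inner face.
- tub: The grey plastic soaking tub (dry), fixed, open, 190 (x) by 270 (y) by 60 mm high, walls and floor 5 mm, on the other side of the rollers from the case. Origin under its centre.
- cup: Bystander to leave alone: terracotta cup, 68 mm across, 75 mm high. Origin at the centre of its underside.
- bowl: Bystander to leave alone: white bowl, 90 mm across, 45 mm high. Origin at the centre of its underside.
- jar: Bystander to leave alone: amber glass jar, 60 mm across, 55 mm high. Origin at the centre of its underside.
- cone: Bystander to leave alone: plaster stilt, 64 mm across, 45 mm high. Origin at the centre of its underside.
- rib: Bystander to leave alone: round wooden throwing rib, 70 mm across, 6 mm thick. Origin at the centre of its underside.
- brush: Bystander to leave alone: brush lying on the bench, about 170 mm long. Origin at the centre of its underside.
Mind the look-alikes: they are no part of the job. What is shaped like the roller2 but blue or pink is not meant.

How it is judged:
By the outcome, as a careful person would: the job done as asked, in the order asked, and still so for the second after the job is handed in, with the robot touching nothing.
Of roller1, roller2, roller3, roller4 only 3 to 4 are there at a start; the rules pass over those that are not, and their reading is None.
At some moment in a run one of roller1, roller2, roller3, roller4 may be knocked a few centimetres aside while the robot is not near it.
Once in a run the grip may slacken for a moment while it holds something.
It also fails if it takes over 208 s, if anything falls off the work surface, if the arm or the gripper's body presses on something with over 40 N, if the wrist force passes 120 N, or if a joint passes its speed limit or range.

## Robot

A 7-joint arm with a two-finger parallel gripper is mounted at the origin on the work surface. World frame = base frame: x ahead of the robot, y to its left, z up, the work surface at z = 0. Lengths are in m, angles in rad, forces in N, time in s.
With the tool pointing down it reaches from about 0.35 to 0.9 m from the base axis. Payload 19.9 kg.
Tool frame: the origin (TCP) lies at the very end of the fingers, on their centre line; the grasp point (between the pads) lies robot.hold_point_z behind it (robot.hold_point_z is the distance from the TCP to the grasp point, in m); z points along the fingers, y is the line along which they close (so a half turn about z gives the same grasp; the last joint's range is limited). The gripper opens to 94 mm and grips with 3 to 60 N. Pads are 16 mm wide; open, the fingers measure 119 mm over their backs; the gripper's body (75 mm by 177 mm) begins 78 mm behind the grasp point.
Start: joints at [-1.157, 0.417, -0.01, 1.614, 0.005, 1.111, -0.053], TCP at [0.275, 0.561, 0.167] pointing down, gripper open.
Joint ranges: [-2.81, 2.81], [-0.39, 2.02], [-1.27, 1.25], [0.06, 2.57], [-1.19, 4.33], [0.19, 2], [-2.82, 2.82]. Speed limits (rad/s): [1.89, 1.89, 2.39, 2.39, 3.01, 3.01, 3.01].

## Interface

Orientations are given as a unit quaternion [w, x, y, z].
In Python, from station import get_obs, imaging, robot gives the robot as it stands. The module is installed in compiled form; this text tells all that it offers.
- The arm moves only by the tool play_rows, never from a script. Its argument "motion" is a list of rows, each an object of numbers: "tx", "ty", "tz": the shift along the tool's x, y, z in cm; "ax", "ay", "az": the turn, a rotation vector about the tool's x, y, z in degrees; "claw": the opening, from 0 (shut) to 1 (fully open). In form: [{"tx": .., "ty": .., "tz": .., "ax": .., "ay": .., "az": .., "claw": ..}, ...]. A call has 1 to 12 rows; each row shifts and turns the commanded pose from where the row before left it, along the tool's axes as they then stand; what a row does not reach is not made up. A row lasts 1/8 s, in which the tool goes at most 62.5 mm and 10.7 degrees, less where a joint would pass 70% of its speed; a pose out of reach is approached as far as the arm can. A call with a gripper value outside its range is refused whole. The fingers move at their own pace and stop on an object; "newtons" is the grip in N (left out, the last holds). Time passes only in rows, so rows that do not move let the fingers close. It gives the time, the measured TCP pose, the force, the opening and the grip force at its end, in the units of the state.
- get_obs(): the state, without advancing time (a new reading comes with each control period).
- imaging.camera(name): name is "scene" or "top" or "wrist"; returns the picture (420x560x3 uint8, red, green, blue); there is no depth.
- imaging.camera_model(name): a dict with "fx", "fy", "cx", "cy" (pixels), "R" (3x3) and "t" (3): a world point X has camera coordinates R X + t; the wrist camera has in their place "tool_from_camera" (4x4, takes a point from camera to tool coordinates, whose origin is the TCP and whose axes are the flange's). Camera axes: x right, y down, z forward; pixel columns grow to the right and rows downward; lengths in m; the calibration is good to about 2 mm. The wrist camera is an equidistant fisheye: a pixel r from the principal point sees the ray r / f radians off the axis. A picture is of the moment at which its call begins: read the wrist's pose just before it. camera_model takes no time and is no camera call.
- robot.hand_in(): hands the job in; it is judged then, once.
The state is a dict: "time_s": time; "qpos": joint angles; "dq": joint speeds; "effort": joint torques, N m; "tool_pos": TCP position; "tcp_rot": TCP orientation; "contact_force": force on the tool from outside, world axes, zero at the start; "moment": the same for the moment, N m; "gripper_width": finger opening in m; "grip_force": force on a finger pad.
Only numpy, scipy, OpenCV 4.12 (cv2) and the standard library are available. Lean on these libraries where they do the work, as an engineer would, in place of code of your own. Each camera call takes 0.05 s, during which the arm holds its last target. There are 200 camera calls.

## Working session

There is one attempt and no reset: what is moved stays moved. The work goes in short steps, Python scripts to look and compute and a tool call to move; the robot and the scene stay as the last step left them, time stands still between calls to the robot, and variables do not carry over. Pictures are saved under pics/ and viewed, at most 14 in all, crops included, and the job is handed in when it is done.

Besides the shell and the picture viewer there is one more tool, called after "Call:" as name(argument=value, ...) on one line, values as JSON. play_rows: Moves the arm, as the interface text tells. Its arguments: {"type":"object","properties":{"motion":{"type":"array","items":{"type":"object","properties":{"tx":{"type":"number"},"ty":{"type":"number"},"tz":{"type":"number"},"ax":{"type":"number"},"ay":{"type":"number"},"az":{"type":"number"},"claw":{"type":"number"}}}},"newtons":{"type":"number"}},"required":["motion"]}

```bash
mkdir -p pics; cat > h.py <<'E'
import numpy as np, cv2
from station import get_obs, imaging, robot
from scipy.spatial.transform import Rotation as Ro
def snap(n,f): 
    im=imaging.camera(n); cv2.imwrite(f'pics/{f}.png',im[:,:,::-1]); return im
def px2w(n,u,v,z):
    m=imaging.camera_model(n); R=np.array(m['R']);t=np.array(m['t'])
    d=R.T@np.array([(u-m['cx'])/m['fx'],(v-m['cy'])/m['fy'],1]); c=-R.T@t
    return c+d*(z-c[2])/d[2]
def w2px(n,X):
    m=imaging.camera_model(n); p=np.array(m['R'])@np.array(X)+np.array(m['t'])
    return m['fx']*p[0]/p[2]+m['cx'],m['fy']*p[1]/p[2]+m['cy']
def tool():
    o=get_obs(); q=o['tcp_rot']; return np.array(o['tool_pos']),Ro.from_quat([q[1],q[2],q[3],q[0]]).as_matrix()
def wr2w(u,v,z,P=None):
    p,R=P if P else tool(); m=imaging.camera_model('wrist'); T=np.array(m['tool_from_camera'])
    x=(u-m['cx'])/m['fx'];y=(v-m['cy'])/m['fy'];th=np.hypot(x,y)
    d=np.array([np.sin(th)*x/th,np.sin(th)*y/th,np.cos(th)]) if th>1e-9 else np.array([0,0,1.])
    d=R@(T[:3,:3]@d); c=p+R@T[:3,3]; return c+d*(z-c[2])/d[2]
E
python3 - <<'E'
from h import *
a=snap('top','top0');b=snap('scene','sc0')
cv2.imwrite('pics/top0b.png',cv2.resize(a[:,:,::-1],(800,600),interpolation=cv2.INTER_CUBIC))
o=get_obs();print(o,robot.hold_point_z);print(tool())
for n in('top','scene','wrist'):print(imaging.camera_model(n))
E
```

```text
{'time_s': 0.1, 'qpos': array([-1.15753069,  0.41786089, -0.01027941,  1.6140967 ,  0.00473664,
        1.1107158 , -0.05298594]), 'dq': array([-0.0006282 , -0.00083629, -0.00057308, -0.00216386, -0.00022852,
       -0.00158847,  0.00117998]), 'effort': array([ 2.71257944e-03, -8.52593207e+01,  6.41221963e-01, -4.26693821e+01,
       -4.87888406e-02,  1.63105567e-02,  3.94414451e-05]), 'tool_pos': array([0.27440499, 0.56112341, 0.16612858]), 'tcp_rot': array([-5.69708224e-05,  2.25420318e-01,  9.74261464e-01, -5.26512984e-04]), 'contact_force': array([-0.16181983, -0.20151058, -0.74646222]), 'moment': array([ 0.05651234, -0.01236627,  0.00135297]), 'grip_force': 0.0, 'gripper_width': 0.09399522157637064} 0.0188
(array([0.27440499, 0.56112341, 0.16612858]), array([[-8.98371354e-01,  4.39236597e-01, -3.48382402e-04],
       [ 4.39236717e-01,  8.98370806e-01, -1.00023786e-03],
       [-1.26364495e-04, -1.05160738e-03, -9.99999439e-01]]))
{'fx': 386.29975116032574, 'fy': 386.29975116032574, 'cx': 280.7055146164015, 'cy': 212.17046858922552, 'R': array([[ 0.02231036, -0.99973393, -0.00585
[... 228 characters left out ...]
6575, 'cy': 217.64551371775218, 'R': array([[-0.63598575,  0.77159769, -0.01261494],
       [ 0.57653575,  0.46421384, -0.67239278],
       [-0.51296068, -0.43490519, -0.74008703]]), 't': array([ 0.32446271, -0.23133099,  1.67230531])}
{'fx': 325.19226210127806, 'fy': 325.19226210127806, 'cx': 278.5489343879348, 'cy': 205.2863756462781, 'tool_from_camera': array([[ 1.07543882e-03, -9.61082349e-01, -2.76259955e-01,
         8.00597828e-02],
       [ 9.99999387e-01,  9.60288740e-04,  5.52094498e-04,
        -5.10955453e-04],
       [-2.65318952e-04, -2.76260379e-01,  9.61082792e-01,
        -2.17768735e-01],
       [ 0.00000000e+00,  0.00000000e+00,  0.00000000e+00,
         1.00000000e+00]])}
```

View pics/top0b.png

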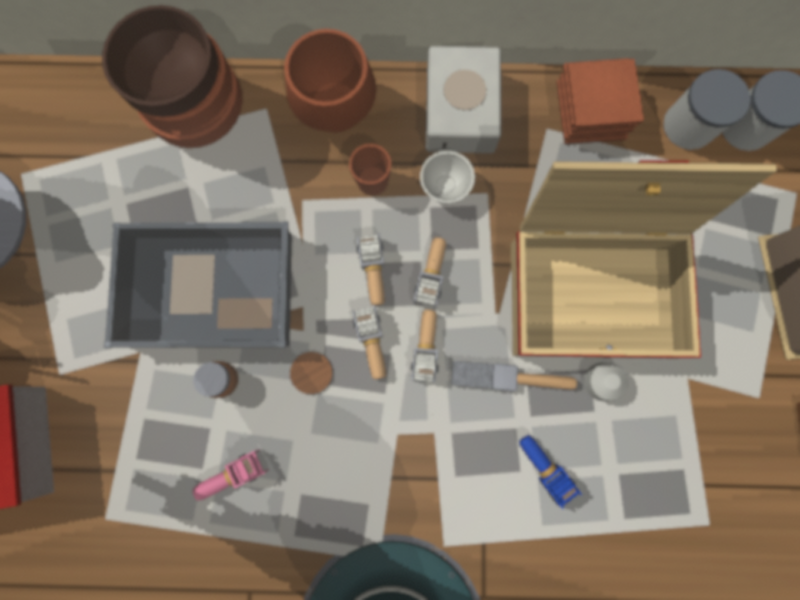

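View pics/sc0.png

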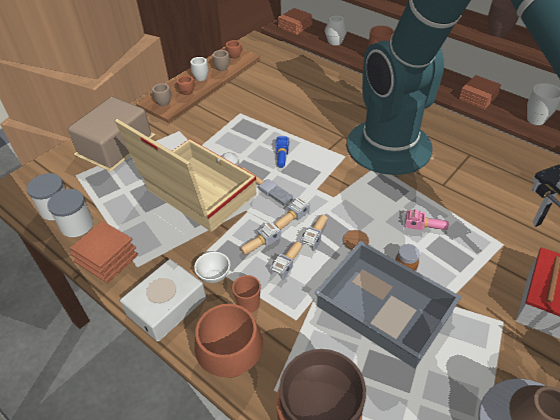

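The top picture shows four rollers with white drums. In 800x600 pixels the drums are at (370,245), (427,290), (366,322) and (425,365). The look-alikes are the pink one (230,475), the blue one (550,470) and the brush (515,378). The tub is on the left and the open case on the right. I'll check the choice in a close crop.

```bash
python3 - <<'E'
from h import *
a=cv2.imread('pics/top0.png')[155:275,235:345]
cv2.imwrite('pics/crop.png',cv2.resize(a,None,fx=5,fy=5,interpolation=cv2.INTER_CUBIC))
s=.7
for n,p,z in [('tubTL',(113,228),.06),('tubTR',(289,226),.06),('tubBL',(109,346),.06),('tubBR',(289,346),.06),('caseTL',(520,236),.072),('TR',(693,236),.072),('BL',(520,354),.072),('BR',(698,354),.072)]:
    print(n,px2w('top',p[0]*s,p[1]*s,z).round(3))
E
```

```text
tubTL [0.618 0.461 0.06 ]
tubTR [0.627 0.179 0.06 ]
tubBL [0.429 0.448 0.06 ]
tubBR [0.436 0.169 0.06 ]
caseTL [ 0.615 -0.188  0.072]
TR [ 0.621 -0.459  0.072]
BL [ 0.43  -0.186  0.072]
BR [ 0.436 -0.456  0.072]
```

View pics/crop.png

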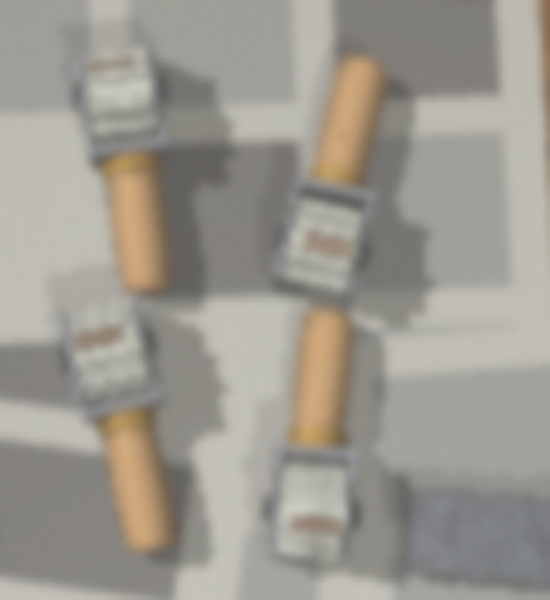

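```bash
python3 - <<'E'
from h import *
for n,he,dr in [('A',(145,285),(117,93)),('B',(365,62),(324,240)),('C',(148,543),(106,345)),('D',(325,315),(313,505))]:
    f=lambda p,z:px2w('top',235+p[0]/5,155+p[1]/5,z)
    h=f(he,.0135);d=f(dr,.036); v=(d-h)[:2];L=np.linalg.norm(v);yaw=np.degrees(np.arctan2(v[1],v[0]));u=v/L
    print(n,'end',h.round(3),'drum',d.round(3),'L(94)',L.round(3),'yaw',yaw.round(1),'grasp x20:',(d[:2]-u*.016).round(3))
E
```

```text
A end [0.513 0.036 0.013] drum [0.6   0.051 0.036] L(94) 0.088 yaw 9.5 grasp x20: [0.584 0.048]
B end [ 0.623 -0.066  0.013] drum [ 0.532 -0.047  0.036] L(94) 0.093 yaw 168.0 grasp x20: [ 0.548 -0.05 ]
C end [0.392 0.031 0.013] drum [0.481 0.052 0.036] L(94) 0.092 yaw 13.1 grasp x20: [0.466 0.049]
D end [ 0.501 -0.049  0.013] drum [ 0.411 -0.044  0.036] L(94) 0.09 yaw 176.8 grasp x20: [ 0.427 -0.045]
```

Call:
play_rows(motion=[{"tx": -3.9,"ty": -3.3,"claw": 0},{"tx": -3.9,"ty": -3.3,"claw": 0},{"tx": -3.9,"ty": -3.3,"claw": 0},{"tx": -3.9,"ty": -3.3,"claw": 0},{"tx": -3.9,"ty": -3.3,"claw": 0},{"tx": -3.9,"ty": -3.3,"claw": 0},{"tx": -3.9,"ty": -3.3,"claw": 0},{"tx": -3.9,"ty": -3.3,"claw": 0},{"tx": -3.9,"ty": -3.3,"claw": 0},{"tx": -3.9,"ty": -3.3,"claw": 0},{"tx": -3.9,"ty": -3.3,"claw": 0},{"tx": -3.9,"ty": -3.3,"claw": 0}])

```text
schema error: expected keys tx, ty, tz, ax, ay, az, claw
```

Call:
play_rows(motion=[{"az": -8.7,"claw": 0},{"az": -8.7,"claw": 0},{"az": -8.7,"claw": 0},{"claw": 0},{"claw": 0}])

```text
schema error: expected keys tx, ty, tz, ax, ay, az, claw
```

```bash
cat >> h.py <<'E'
def st():
    p,R=tool();o=get_obs();print('t',round(o['time_s'],2),'p',p.round(4),'yawx',np.degrees(np.arctan2(R[1,0],R[0,0])).round(1),'tilt',R[2,:2].round(3),'F',np.round(o['contact_force'],1),'w',round(o['gripper_width'],4),'g',round(o['grip_force'],1)); return p,R
def w2wr(X,P=None):
    p,R=P if P else tool(); m=imaging.camera_model('wrist'); T=np.array(m['tool_from_camera'])
    c=T[:3,:3].T@(R.T@(np.array(X)-p)-T[:3,3]); th=np.arctan2(np.hypot(c[0],c[1]),c[2]); a=np.arctan2(c[1],c[0])
    return m['cx']+m['fx']*th*np.cos(a), m['cy']+m['fy']*th*np.sin(a)
E
python3 - <<'E'
from h import *
st(); a=snap('wrist','w0'); cv2.imwrite('pics/w0b.png',cv2.resize(a[:,:,::-1],(800,600),interpolation=cv2.INTER_CUBIC))
E
```

```text
t 0.1 p [0.2744 0.5611 0.1661] yawx 153.9 tilt [-0.    -0.001] F [-0.2 -0.2 -0.7] w 0.094 g 0.0
```

View pics/w0b.png

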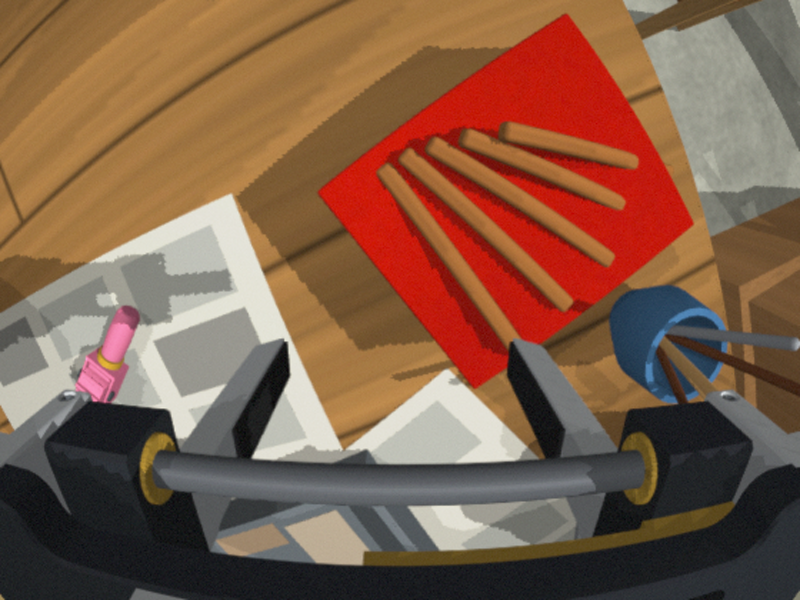

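The picture shows that the move was refused: the gripper is still open at the start, and the pink look-alike is at (105,360). I'll resend the move with all the keys.

Call:
play_rows(motion=[{"tx": -4.6,"ty": -2.9,"tz": 0,"ax": 0,"ay": 0,"az": 0,"claw": 0},{"tx": -4.6,"ty": -2.9,"tz": 0,"ax": 0,"ay": 0,"az": 0,"claw": 0},{"tx": -4.6,"ty": -2.9,"tz": 0,"ax": 0,"ay": 0,"az": 0,"claw": 0},{"tx": -4.6,"ty": -2.9,"tz": 0,"ax": 0,"ay": 0,"az": 0,"claw": 0},{"tx": -4.6,"ty": -2.9,"tz": 0,"ax": 0,"ay": 0,"az": 0,"claw": 0},{"tx": -4.6,"ty": -2.9,"tz": 0,"ax": 0,"ay": 0,"az": 0,"claw": 0},{"tx": -4.6,"ty": -2.9,"tz": 0,"ax": 0,"ay": 0,"az": 0,"claw": 0},{"tx": -4.6,"ty": -2.9,"tz": 0,"ax": 0,"ay": 0,"az": 0,"claw": 0},{"tx": -4.6,"ty": -2.9,"tz": 0,"ax": 0,"ay": 0,"az": 0,"claw": 0},{"tx": -4.6,"ty": -2.9,"tz": 0,"ax": 0,"ay": 0,"az": 0,"claw": 0},{"tx": -4.6,"ty": -2.9,"tz": 0,"ax": 0,"ay": 0,"az": 0,"claw": 0},{"tx": -4.6,"ty": -2.9,"tz": 0,"ax": 0,"ay": 0,"az": 0,"claw": 0}])

```text
time_s: 1.65
tool_pos: [0.6182, 0.0048, 0.1666]
tcp_rot: [-0.0, 0.225, 0.974, -0.0]
contact_force: [0.2, 0.3, 0.5]
gripper_width: 0.0007
grip_force: 0.0
```

Call:
play_rows(motion=[{"tx": 0,"ty": 0,"tz": 0,"ax": 0,"ay": 0,"az": -9,"claw": 0},{"tx": 0,"ty": 0,"tz": 0,"ax": 0,"ay": 0,"az": -9,"claw": 0},{"tx": 0,"ty": 0,"tz": 0,"ax": 0,"ay": 0,"az": -8,"claw": 0},{"tx": 0,"ty": 0,"tz": 0,"ax": 0,"ay": 0,"az": 0,"claw": 0},{"tx": 0,"ty": 0,"tz": 0,"ax": 0,"ay": 0,"az": 0,"claw": 0}])

```text
time_s: 2.28
tool_pos: [0.6175, 0.0063, 0.1666]
tcp_rot: [-0.0, 0.002, 1.0, -0.0]
contact_force: [-0.9, 0.3, 0.3]
gripper_width: 0.0006
grip_force: 0.0
```

```bash
python3 - <<'E'
from h import *
st(); a=snap('wrist','w1'); cv2.imwrite('pics/w1b.png',cv2.resize(a[:,:,::-1],(800,600),interpolation=cv2.INTER_CUBIC))
E
```

```text
t 2.27 p [0.6175 0.0063 0.1666] yawx 179.8 tilt [ 0. -0.] F [-0.9  0.3  0.3] w 0.0006 g 0.0
```

View pics/w1b.png

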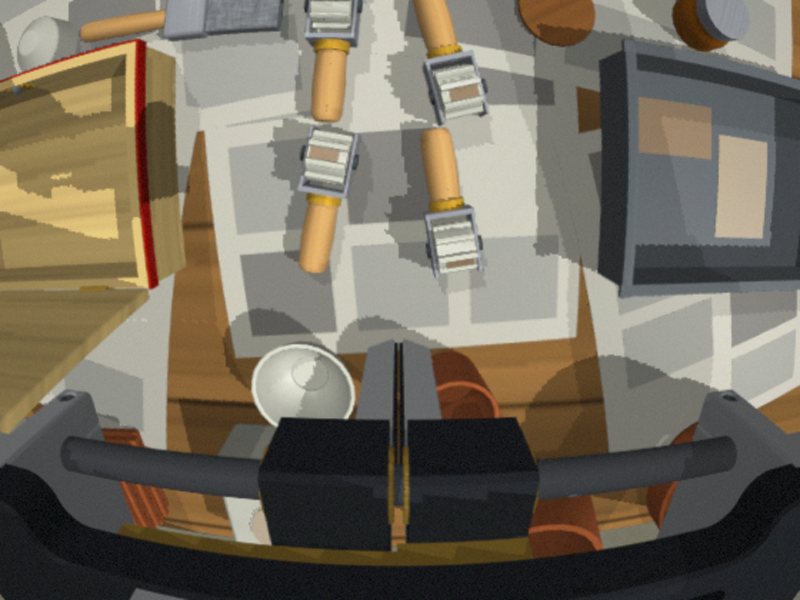

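The wrist view shows all four real rollers, with A's drum at (455,240), B's at (328,160), C's at (456,90) and D's at (333,10). The bowl is at (303,385) and the cup at (465,390).

```bash
python3 - <<'E'
from h import *
s=.7
for n,he,dr in [('A',(435,131),(453,240)),('B',(314,268),(327.5,162)),('C',(425,-8),(455,90)),('D',(326,118),(333,12))]:
    h=wr2w(he[0]*s,he[1]*s,.0135);d=wr2w(dr[0]*s,dr[1]*s,.032); v=(d-h)[:2];L=np.linalg.norm(v);u=v/L
    print(n,'end',h.round(3),'yokemid',d.round(3),'L(90.5)',L.round(3),'yaw',np.degrees(np.arctan2(v[1],v[0])).round(1),'axle',(d[:2]+u*.0035).round(3),'grasp',(d[:2]-u*.0125).round(3))
E
```

```text
A end [0.511 0.035 0.014] yokemid [0.596 0.048 0.032] L(90.5) 0.086 yaw 8.8 axle [0.599 0.049] grasp [0.583 0.046]
B end [ 0.622 -0.064  0.014] yokemid [ 0.535 -0.047  0.032] L(90.5) 0.088 yaw 169.1 axle [ 0.532 -0.046] grasp [ 0.548 -0.049]
C end [0.394 0.028 0.014] yokemid [0.481 0.049 0.032] L(90.5) 0.089 yaw 13.5 axle [0.484 0.05 ] grasp [0.468 0.046]
D end [ 0.5   -0.051  0.014] yokemid [ 0.417 -0.043  0.032] L(90.5) 0.083 yaw 174.6 axle [ 0.413 -0.043] grasp [ 0.429 -0.044]
```

Call:
play_rows(motion=[{"tx": 3.15,"ty": 1.8,"tz": 0,"ax": 0,"ay": 0,"az": 0,"claw": 0},{"tx": 3.15,"ty": 1.8,"tz": 0,"ax": 0,"ay": 0,"az": 0,"claw": 0},{"tx": 0,"ty": 0,"tz": 0,"ax": 0,"ay": 0,"az": -9,"claw": 0},{"tx": 0,"ty": 0,"tz": 4.0,"ax": 0,"ay": 0,"az": 0,"claw": 0},{"tx": 0,"ty": 0,"tz": 4.0,"ax": 0,"ay": 0,"az": 0,"claw": 0},{"tx": 0,"ty": 0,"tz": 3.0,"ax": 0,"ay": 0,"az": 0,"claw": 0},{"tx": 0,"ty": 0,"tz": 1.35,"ax": 0,"ay": 0,"az": 0,"claw": 0},{"tx": 0,"ty": 0,"tz": 0,"ax": 0,"ay": 0,"az": 0,"claw": 0}])

```text
time_s: 3.32
tool_pos: [0.5544, 0.0424, 0.043]
tcp_rot: [-0.0, -0.078, 0.997, -0.0]
contact_force: [-0.1, -0.0, 0.2]
gripper_width: 0.0002
grip_force: 0.0
```

Call:
play_rows(motion=[{"tx": -1.6,"ty": 0,"tz": 0,"ax": 0,"ay": 0,"az": 0,"claw": 0},{"tx": -1.6,"ty": 0,"tz": 0,"ax": 0,"ay": 0,"az": 0,"claw": 0},{"tx": -1.6,"ty": 0,"tz": 0,"ax": 0,"ay": 0,"az": 0,"claw": 0},{"tx": -1.6,"ty": 0,"tz": 0,"ax": 0,"ay": 0,"az": 0,"claw": 0},{"tx": -1.6,"ty": 0,"tz": 0,"ax": 0,"ay": 0,"az": 0,"claw": 0},{"tx": -1.6,"ty": 0,"tz": 0,"ax": 0,"ay": 0,"az": 0,"claw": 0}])

```text
time_s: 4.08
tool_pos: [0.6508, 0.0575, 0.0449]
tcp_rot: [0.001, -0.078, 0.997, 0.0]
contact_force: [-0.9, -0.1, 0.1]
gripper_width: 0.0003
grip_force: 0.0
```

```bash
cat >> h.py <<'E'
def spin(tag,ax,yaw,n=4):
    """n wrist pictures 0.05 s apart of drum at ax; rectified strips (roller frame) side by side"""
    P=st(); u=np.array([np.cos(np.radians(yaw)),np.sin(np.radians(yaw))]); v=np.array([-u[1],u[0]])
    ims=[imaging.camera('wrist') for _ in range(n)]
    xs=np.linspace(.035,-.035,140)
    ys=np.linspace(.026,-.026,104)
    M=np.array([[w2wr([ax[0]+a*u[0]+b*v[0],ax[1]+a*u[1]+b*v[1],.036],P) for b in ys] for a in xs],np.float32)
    S=[cv2.remap(i,M[...,0],M[...,1],cv2.INTER_CUBIC) for i in ims]
    c=[s[36:104,26:78].astype(float) for s in S]
    print('diffs',[np.abs(c[i+1]-c[i]).mean().round(2) for i in range(n-1)],'first-last',np.abs(c[-1]-c[0]).mean().round(2))
    cv2.imwrite(f'pics/{tag}.png',np.hstack(S)[:,:,::-1]); return S
E
python3 - <<'E'
from h import *
S=spin('sA1',(.599,.049),8.8)
E
```

```text
t 4.08 p [0.6508 0.0575 0.0449] yawx -171.1 tilt [-0.002 -0.   ] F [-0.9 -0.1  0.1] w 0.0003 g 0.0Traceback (most recent call last):
  File "<stdin>", line 2, in <module>
  File "h.py", line 32, in spin
    M=np.array([[w2wr([ax[0]+a*u[0]+b*v[0],ax[1]+a*u[1]+b*v[1],.036],P) for b in ys] for a in xs],np.float32)
                 ~~~~^^^^^^^^^^^^^^^^^^^^^^^^^^^^^^^^^^^^^^^^^^^^^^^^^^
  File "h.py", line 23, in w2wr
    p,R=P if P else tool(); m=imaging.camera_model('wrist'); T=np.array(m['tool_from_camera'])
                              ~~~~~~~~~~~~~~~~~~~~^^^^^^^^^
ValueError: time passes only in moves, steps and waits
```

```bash
sed -i "s/imaging.camera_model('wrist')/CMW/g" h.py; sed -i "4i CMW=imaging.camera_model('wrist')" h.py
python3 - <<'E'
from h import *
S=spin('sA1',(.599,.049),8.8)
E
```

```text
t 4.28 p [0.6495 0.0573 0.044 ] yawx -171.1 tilt [-0.001 -0.   ] F [-0.5 -0.1  0.8] w 0.0003 g 0.0
diffs [np.float64(6.81), np.float64(3.23), np.float64(1.67)] first-last 9.54
```

```bash
python3 - <<'E'
from h import *
S=spin('sA2',(.599,.049),8.8,4)
a=cv2.imread('pics/sA1.png');b=cv2.imread('pics/sA2.png')
cv2.imwrite('pics/sA.png',cv2.resize(np.vstack([a,b]),(800,538)))
E
```

```text
t 4.47 p [0.6491 0.0572 0.0436] yawx -171.1 tilt [-0. -0.] F [-0.2  0.   0.3] w 0.0001 g 0.0
diffs [np.float64(1.76), np.float64(1.87), np.float64(1.92)] first-last 2.91
```

View pics/sA.png

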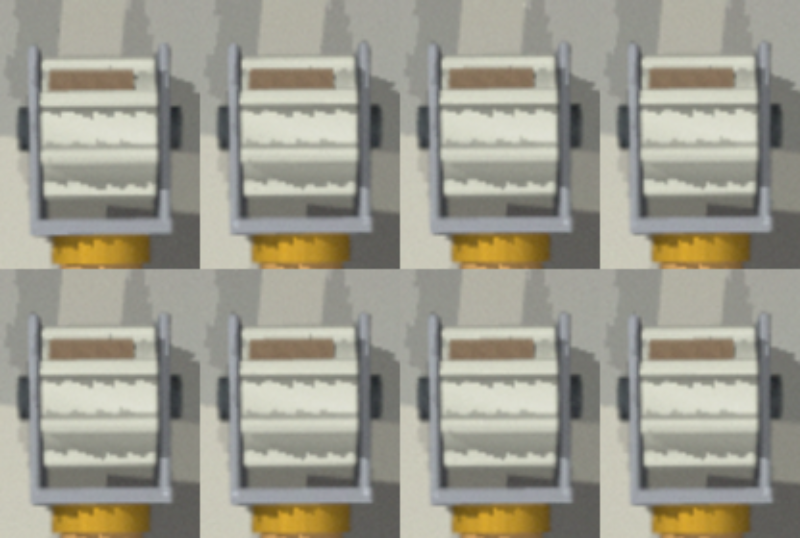

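The strips show A's drum standing still with its brown patch near the front, so A binds. I'll measure how far it has turned.

```bash
cat >> h.py <<'E'
def angle_map(im,P,ax,yaw):
    """unwrap drum: mean brownness per angle bin (deg from top, + toward roller +x), only points facing camera"""
    u=np.array([np.cos(np.radians(yaw)),np.sin(np.radians(yaw)),0]); v=np.array([-u[1],u[0],0]); T=np.array(CMW['tool_from_camera'])
    cam=P[0]+P[1]@T[:3,3]; out=[]
    for th in range(-80,81,4):
        t=np.radians(th); n=np.sin(t)*u+np.cos(t)*np.array([0,0,1]); c=np.array([ax[0],ax[1],.026])+.0175*n
        d=cam-c; 
        if n@d/np.linalg.norm(d)<.3: continue
        vals=[]
        for b in np.linspace(-.012,.012,13):
            x,y=w2wr(c+b*v,P); vals.append(cv2.getRectSubPix(im.astype(np.float32),(1,1),(x,y))[0,0])
        vals=np.array(vals); out.append((th,round(float((vals[:,0]-vals[:,2]).mean()))))
    return out
E
python3 - <<'E'
from h import *
P0=(np.array([.6175,.0063,.1666]),np.array([[-1,0.0035,0],[.0035,1,0],[0,0,-1.]]))
w1=cv2.imread('pics/w1.png')[:,:,::-1].copy()
for ax,y in [((.599,.049),8.8),((.532,-.046),169.1),((.484,.05),13.5)]: print(angle_map(w1,P0,ax,y))
P=tool(); im=imaging.camera('wrist'); print(angle_map(im,P,(.599,.049),8.8))
E
```

```text
[(-80, 9), (-76, 9), (-72, 10), (-68, 11), (-64, 12), (-60, 14), (-56, 14), (-52, 12), (-48, 10), (-44, 10), (-40, 11), (-36, 10), (-32, 11), (-28, 12), (-24, 13), (-20, 14), (-16, 13), (-12, 12), (-8, 13), (-4, 12), (0, 12), (4, 12), (8, 13), (12, 13), (16, 11), (20, 11), (24, 13), (28, 14), (32, 15), (36, 18), (40, 26), (44, 34), (48, 38), (52, 39), (56, 39)]
[(-68, 12), (-64, 13), (-60, 14), (-56, 14), (-52, 14), (-48, 13), (-44, 12), (-40, 11), (-36, 12), (-32, 12), (-28, 11), (-24, 12), (-20, 13), (-16, 14), (-12, 14), (-8, 16), (-4, 35), (0, 42), (4, 43), (8, 43), (12, 44), (16, 44), (20, 42), (24, 26), (28, 14), (32, 13), (36, 14), (40, 13), (44, 11), (48, 11), (52, 12), (56, 12), (60, 12), (64, 13), (68, 13)]
[(-60, 12), (-56, 12), (-52, 12), (-48, 12), (-44, 12), (-40, 11), (-36, 11), (-32, 12), (-28, 13), (-24, 12), (-20, 12), (-16, 15), (-12, 31), (-8, 41), (-4, 42), (0, 42), (4, 42), (8, 42), (12, 39), (16, 24), (20, 13), (24, 13), (28, 13), (32, 12), (36, 11), (40, 11), (44, 11), (48, 12), (52, 12), (56, 12), (60, 12), (64, 12), (68, 12), (72, 12), (76, 13)]
[(-72, 9), (-68, 10), (-64, 12), (-60, 14), (-56, 14), (-52, 12), (-48, 11), (-44, 9), (-40, 10), (-36, 10), (-32, 10), (-28, 11), (-24, 13), (-20, 14), (-16, 13), (-12, 11), (-8, 13), (-4, 12), (0, 13), (4, 13), (8, 14), (12, 13), (16, 10), (20, 9), (24, 14), (28, 15), (32, 14), (36, 16), (40, 28), (44, 37), (48, 38), (52, 38), (56, 38), (60, 38)]
```

Call:
play_rows(motion=[{"tx": 0,"ty": 0,"tz": -2.0,"ax": 0,"ay": 0,"az": 0,"claw": 0},{"tx": 4.6,"ty": 0,"tz": 0,"ax": 0,"ay": 0,"az": 0,"claw": 0},{"tx": 4.6,"ty": 0,"tz": 0,"ax": 0,"ay": 0,"az": 0,"claw": 0},{"tx": 0,"ty": 0,"tz": 2.1,"ax": 0,"ay": 0,"az": 0,"claw": 0},{"tx": 0,"ty": 0,"tz": 0,"ax": 0,"ay": 0,"az": 0,"claw": 0}])

```text
time_s: 5.35
tool_pos: [0.5584, 0.043, 0.0427]
tcp_rot: [-0.0, -0.078, 0.997, -0.0]
contact_force: [0.4, -0.2, 0.4]
gripper_width: 0.0004
grip_force: 0.0
```

Call:
play_rows(motion=[{"tx": -1.2,"ty": 0,"tz": 0,"ax": 0,"ay": 0,"az": 0,"claw": 0},{"tx": -1.2,"ty": 0,"tz": 0,"ax": 0,"ay": 0,"az": 0,"claw": 0},{"tx": -1.2,"ty": 0,"tz": 0,"ax": 0,"ay": 0,"az": 0,"claw": 0},{"tx": -1.2,"ty": 0,"tz": 0,"ax": 0,"ay": 0,"az": 0,"claw": 0},{"tx": -1.2,"ty": 0,"tz": 0,"ax": 0,"ay": 0,"az": 0,"claw": 0},{"tx": -1.2,"ty": 0,"tz": 0,"ax": 0,"ay": 0,"az": 0,"claw": 0},{"tx": -1.2,"ty": 0,"tz": 0,"ax": 0,"ay": 0,"az": 0,"claw": 0},{"tx": -1.2,"ty": 0,"tz": 0,"ax": 0,"ay": 0,"az": 0,"claw": 0}])

```text
time_s: 6.35
tool_pos: [0.6542, 0.0581, 0.0421]
tcp_rot: [-0.0, -0.078, 0.997, -0.0]
contact_force: [-0.8, -0.9, 0.3]
gripper_width: 0.0006
grip_force: 0.0
```

```bash
python3 - <<'E'
from h import *
P=tool();S=spin('sA3',(.599,.049),8.8,3)
P=tool(); im=imaging.camera('wrist'); print(angle_map(im,P,(.599,.049),8.8))
E
```

```text
t 6.35 p [0.6542 0.0581 0.0421] yawx -171.1 tilt [ 0. -0.] F [-0.8 -0.9  0.3] w 0.0006 g 0.0
diffs [np.float64(21.8), np.float64(17.35)] first-last 5.53
[(-72, 9), (-68, 10), (-64, 12), (-60, 13), (-56, 14), (-52, 13), (-48, 11), (-44, 9), (-40, 9), (-36, 10), (-32, 10), (-28, 11), (-24, 13), (-20, 13), (-16, 13), (-12, 11), (-8, 13), (-4, 13), (0, 13), (4, 14), (8, 14), (12, 14), (16, 11), (20, 10), (24, 14), (28, 14), (32, 14), (36, 17), (40, 30), (44, 38), (48, 39), (52, 38), (56, 38), (60, 38)]
```

```bash
python3 - <<'E'
from h import *
S=spin('sA4',(.599,.049),8.8,5)
a=cv2.imread('pics/sA3.png');b=cv2.imread('pics/sA4.png')[:,:a.shape[1]]
cv2.imwrite('pics/sAb.png',cv2.resize(np.vstack([a,b]),None,fx=2,fy=2))
E
```

```text
t 6.55 p [0.6532 0.0578 0.042 ] yawx -171.1 tilt [ 0. -0.] F [ 0.1 -0.4 -0.3] w 0.0002 g 0.0
diffs [np.float64(4.38), np.float64(1.67), np.float64(1.84), np.float64(2.14)] first-last 3.12
```

View pics/sAb.png

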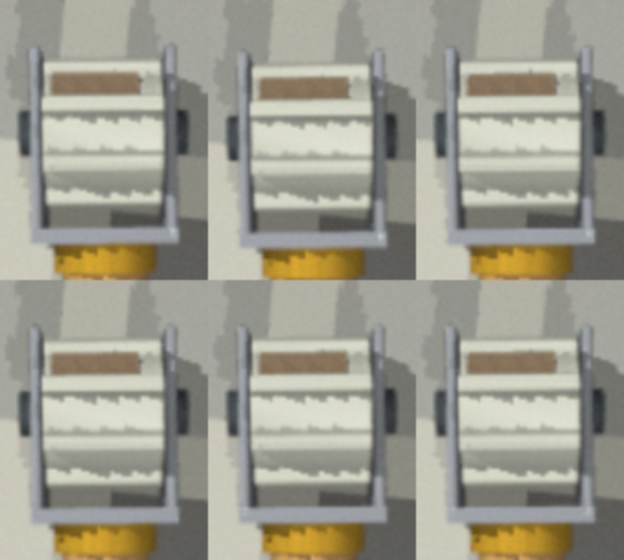

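Call:
play_rows(motion=[{"tx": 0,"ty": 0,"tz": -1.5,"ax": 0,"ay": 0,"az": 0,"claw": 0},{"tx": 5.5,"ty": 0,"tz": 0,"ax": 0,"ay": 0,"az": 0,"claw": 0},{"tx": 0,"ty": 0,"tz": 1.0,"ax": 0,"ay": 0,"az": 0,"claw": 0},{"tx": 0,"ty": 0,"tz": 0,"ax": 0,"ay": 0,"az": 0,"claw": 0},{"tx": 0,"ty": 0,"tz": 0,"ax": 0,"ay": 0,"az": 0,"claw": 0}])

```text
time_s: 7.42
tool_pos: [0.6001, 0.0496, 0.0478]
tcp_rot: [0.0, -0.078, 0.997, -0.0]
contact_force: [-0.2, 0.0, -0.6]
gripper_width: 0.0005
grip_force: 0.0
```

Call:
play_rows(motion=[{"tx": 0,"ty": 0,"tz": 0.2,"ax": 0,"ay": 0,"az": 0,"claw": 0},{"tx": 0,"ty": 0,"tz": 0,"ax": 0,"ay": 0,"az": 0,"claw": 0},{"tx": 0,"ty": 0,"tz": 0,"ax": 0,"ay": 0,"az": 0,"claw": 0}])

```text
time_s: 7.8
tool_pos: [0.5991, 0.0494, 0.0451]
tcp_rot: [-0.0, -0.078, 0.997, -0.0]
contact_force: [-0.5, 1.0, 0.5]
gripper_width: 0.0003
grip_force: 0.0
```

Call:
play_rows(motion=[{"tx": 0,"ty": 0,"tz": 0.2,"ax": 0,"ay": 0,"az": 0,"claw": 0},{"tx": 0,"ty": 0,"tz": 0,"ax": 0,"ay": 0,"az": 0,"claw": 0},{"tx": 0,"ty": 0,"tz": 0,"ax": 0,"ay": 0,"az": 0,"claw": 0}])

```text
time_s: 8.18
tool_pos: [0.5991, 0.0494, 0.0432]
tcp_rot: [0.0, -0.078, 0.997, -0.0]
contact_force: [0.3, -0.3, 0.4]
gripper_width: 0.0006
grip_force: 0.0
```

```bash
python3 - <<'E'
from h import *
P=st(); im=imaging.camera('wrist'); print(angle_map(im,P,(.599,.049),8.8)[15:])
u,v=w2wr([.599,.049,.046],P);print(u,v)
c=im[int(v)-70:int(v)+50,int(u)-80:int(u)+80][:,:,::-1]; cv2.imwrite('pics/t.png',cv2.resize(c,None,fx=4,fy=4,interpolation=cv2.INTER_CUBIC))
E
```

```text
t 8.18 p [0.5991 0.0494 0.0432] yawx -171.1 tilt [ 0. -0.] F [ 0.3 -0.3  0.4] w 0.0006 g 0.0
[(-20, 13), (-16, 13), (-12, 12), (-8, 13), (-4, 13), (0, 13), (4, 14), (8, 14), (12, 13), (16, 10), (20, 8), (24, 7), (28, 7), (32, 4), (36, 2), (40, 0), (44, -1), (48, -1)]
278.87050772363455 230.52033969275507
```

View pics/t.png

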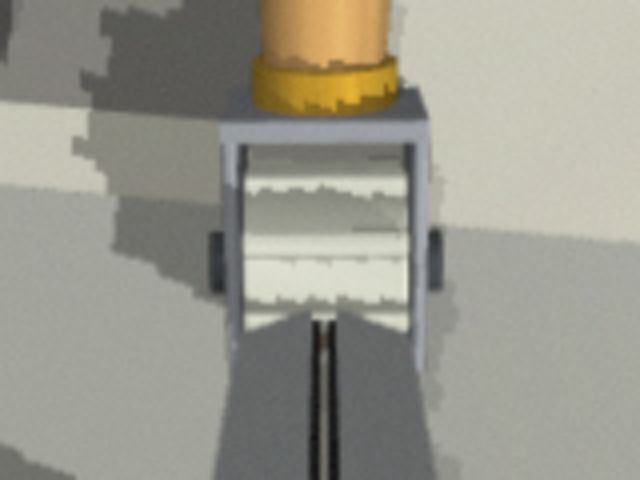

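The close view shows the fingertips at (322,310), lower in the picture than the TCP would project, and there is no contact at z = 43 mm. The real fingertips may end short of the nominal TCP, so I'll feel for the bare bench beside the roller.

Call:
play_rows(motion=[{"tx": 0,"ty": 0,"tz": -3.0,"ax": 0,"ay": 0,"az": 0,"claw": 0},{"tx": 0,"ty": 6.0,"tz": 0,"ax": 0,"ay": 0,"az": 0,"claw": 0},{"tx": 0,"ty": 0,"tz": 4.0,"ax": 0,"ay": 0,"az": 0,"claw": 0},{"tx": 0,"ty": 0,"tz": 2.5,"ax": 0,"ay": 0,"az": 0,"claw": 0},{"tx": 0,"ty": 0,"tz": 0,"ax": 0,"ay": 0,"az": 0,"claw": 0},{"tx": 0,"ty": 0,"tz": 0,"ax": 0,"ay": 0,"az": 0,"claw": 0}])

```text
time_s: 8.98
tool_pos: [0.5904, 0.1086, 0.0092]
tcp_rot: [0.001, -0.078, 0.997, 0.0]
contact_force: [-0.8, -0.0, 0.1]
gripper_width: 0.0002
grip_force: 0.0
```

Call:
play_rows(motion=[{"tx": 0,"ty": 0,"tz": 0.4,"ax": 0,"ay": 0,"az": 0,"claw": 0},{"tx": 0,"ty": 0,"tz": 0,"ax": 0,"ay": 0,"az": 0,"claw": 0},{"tx": 0,"ty": 0,"tz": 0,"ax": 0,"ay": 0,"az": 0,"claw": 0}])

```text
time_s: 9.35
tool_pos: [0.5899, 0.1087, 0.0045]
tcp_rot: [0.0, -0.078, 0.997, -0.0]
contact_force: [-0.4, 0.3, 0.3]
gripper_width: 0.0004
grip_force: 0.0
```

```bash
python3 - <<'E'
from h import *
P=st(); a=snap('scene','sc1'); u,v=map(int,w2px('scene',P[0])); b=a[:,:,::-1].copy(); print(u,v)
cv2.circle(b,(u,v),2,(0,255,0),-1)
c=b[max(0,v-90):v+60,u-90:u+90]; cv2.imwrite('pics/t2.png',cv2.resize(c,None,fx=4,fy=4,interpolation=cv2.INTER_CUBIC))
E
```

```text
t 9.35 p [0.5899 0.1087 0.0045] yawx -171.1 tilt [-0. -0.] F [-0.4  0.3  0.3] w 0.0004 g 0.0
300 278
```

View pics/t2.png

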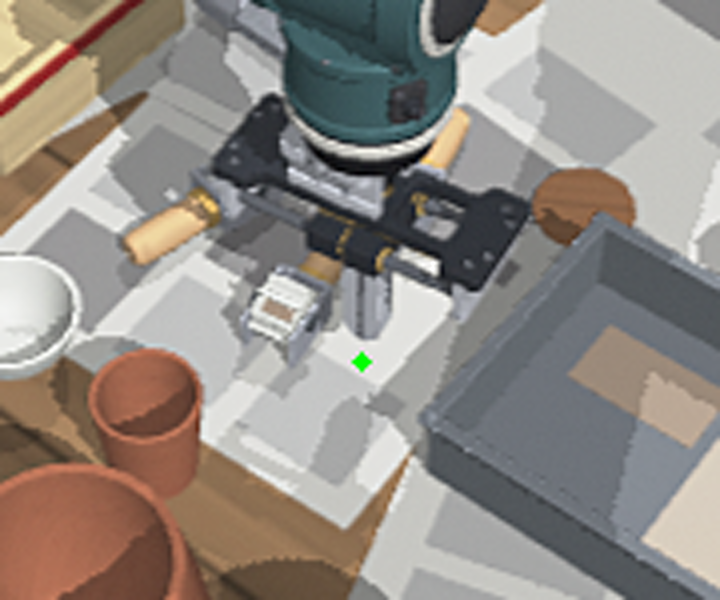

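The scene crop shows the fingertips at (367,338), visibly above the marked TCP at (362,362), by about 20 mm. I'll feel down to the bench to measure it.

Call:
play_rows(motion=[{"tx": 0,"ty": 0,"tz": 0.6,"ax": 0,"ay": 0,"az": 0,"claw": 0},{"tx": 0,"ty": 0,"tz": 0.6,"ax": 0,"ay": 0,"az": 0,"claw": 0},{"tx": 0,"ty": 0,"tz": 0,"ax": 0,"ay": 0,"az": 0,"claw": 0},{"tx": 0,"ty": 0,"tz": 0,"ax": 0,"ay": 0,"az": 0,"claw": 0}])

```text
time_s: 9.9
tool_pos: [0.5897, 0.1086, -0.0079]
tcp_rot: [-0.0, -0.078, 0.997, -0.0]
contact_force: [0.3, 0.4, 0.1]
gripper_width: -0.0
grip_force: 0.0
```

Call:
play_rows(motion=[{"tx": 0,"ty": 0,"tz": 0.3,"ax": 0,"ay": 0,"az": 0,"claw": 0},{"tx": 0,"ty": 0,"tz": 0,"ax": 0,"ay": 0,"az": 0,"claw": 0},{"tx": 0,"ty": 0,"tz": 0,"ax": 0,"ay": 0,"az": 0,"claw": 0}])

```text
time_s: 10.28
tool_pos: [0.5897, 0.1086, -0.0108]
tcp_rot: [0.0, -0.078, 0.997, -0.0]
contact_force: [-0.3, 0.5, -0.1]
gripper_width: 0.0007
grip_force: 0.0
```

Call:
play_rows(motion=[{"tx": 0,"ty": 0,"tz": 0.3,"ax": 0,"ay": 0,"az": 0,"claw": 0},{"tx": 0,"ty": 0,"tz": 0,"ax": 0,"ay": 0,"az": 0,"claw": 0},{"tx": 0,"ty": 0,"tz": 0,"ax": 0,"ay": 0,"az": 0,"claw": 0}])

```text
time_s: 10.65
tool_pos: [0.5897, 0.1087, -0.0139]
tcp_rot: [-0.0, -0.078, 0.997, -0.0]
contact_force: [0.5, -0.0, 0.0]
gripper_width: 0.0006
grip_force: 0.0
```

Nothing down to -14 mm, so the offset is real. I'll continue.

Call:
play_rows(motion=[{"tx": 0,"ty": 0,"tz": 0.3,"ax": 0,"ay": 0,"az": 0,"claw": 0},{"tx": 0,"ty": 0,"tz": 0,"ax": 0,"ay": 0,"az": 0,"claw": 0},{"tx": 0,"ty": 0,"tz": 0,"ax": 0,"ay": 0,"az": 0,"claw": 0}])

```text
time_s: 11.02
tool_pos: [0.5897, 0.1086, -0.0169]
tcp_rot: [-0.0, -0.078, 0.997, -0.0]
contact_force: [0.4, -1.2, 0.5]
gripper_width: 0.0005
grip_force: 0.0
```

Call:
play_rows(motion=[{"tx": 0,"ty": 0,"tz": 0.2,"ax": 0,"ay": 0,"az": 0,"claw": 0},{"tx": 0,"ty": 0,"tz": 0,"ax": 0,"ay": 0,"az": 0,"claw": 0},{"tx": 0,"ty": 0,"tz": 0,"ax": 0,"ay": 0,"az": 0,"claw": 0}])

```text
time_s: 11.4
tool_pos: [0.5897, 0.1086, -0.0188]
tcp_rot: [-0.0, -0.078, 0.997, -0.0]
contact_force: [-0.7, 0.5, -0.3]
gripper_width: 0.0003
grip_force: 0.0
```

Call:
play_rows(motion=[{"tx": 0,"ty": 0,"tz": 0.2,"ax": 0,"ay": 0,"az": 0,"claw": 0},{"tx": 0,"ty": 0,"tz": 0,"ax": 0,"ay": 0,"az": 0,"claw": 0},{"tx": 0,"ty": 0,"tz": 0,"ax": 0,"ay": 0,"az": 0,"claw": 0}])

```text
time_s: 11.78
tool_pos: [0.5897, 0.1086, -0.0209]
tcp_rot: [-0.0, -0.078, 0.997, -0.0]
contact_force: [0.8, 0.6, -0.5]
gripper_width: 0.0002
grip_force: 0.0
```

Call:
play_rows(motion=[{"tx": 0,"ty": 0,"tz": 0.2,"ax": 0,"ay": 0,"az": 0,"claw": 0},{"tx": 0,"ty": 0,"tz": 0,"ax": 0,"ay": 0,"az": 0,"claw": 0},{"tx": 0,"ty": 0,"tz": 0,"ax": 0,"ay": 0,"az": 0,"claw": 0}])

```text
time_s: 12.15
tool_pos: [0.5897, 0.1087, -0.0228]
tcp_rot: [-0.0, -0.078, 0.997, -0.0]
contact_force: [0.1, 0.5, -0.1]
gripper_width: 0.0004
grip_force: 0.0
```

Call:
play_rows(motion=[{"tx": 0,"ty": 0,"tz": 0.2,"ax": 0,"ay": 0,"az": 0,"claw": 0},{"tx": 0,"ty": 0,"tz": 0,"ax": 0,"ay": 0,"az": 0,"claw": 0}])

```text
time_s: 12.4
tool_pos: [0.5896, 0.1086, -0.025]
tcp_rot: [-0.0, -0.078, 0.997, -0.0]
contact_force: [0.2, 0.4, -0.6]
gripper_width: 0.0003
grip_force: 0.0
```

Call:
play_rows(motion=[{"tx": 0,"ty": 0,"tz": 0.2,"ax": 0,"ay": 0,"az": 0,"claw": 0},{"tx": 0,"ty": 0,"tz": 0,"ax": 0,"ay": 0,"az": 0,"claw": 0}])

```text
time_s: 12.65
tool_pos: [0.5896, 0.1086, -0.027]
tcp_rot: [-0.0, -0.078, 0.997, -0.0]
contact_force: [-0.2, -0.9, 0.3]
gripper_width: 0.0004
grip_force: 0.0
```

Call:
play_rows(motion=[{"tx": 0,"ty": 0,"tz": 0.2,"ax": 0,"ay": 0,"az": 0,"claw": 0},{"tx": 0,"ty": 0,"tz": 0,"ax": 0,"ay": 0,"az": 0,"claw": 0}])

```text
time_s: 12.9
tool_pos: [0.5896, 0.1087, -0.029]
tcp_rot: [-0.0, -0.078, 0.997, -0.0]
contact_force: [1.1, -0.8, -0.3]
gripper_width: 0.0003
grip_force: 0.0
```

Call:
play_rows(motion=[{"tx": 0,"ty": 0,"tz": 0.2,"ax": 0,"ay": 0,"az": 0,"claw": 0},{"tx": 0,"ty": 0,"tz": 0,"ax": 0,"ay": 0,"az": 0,"claw": 0}])

```text
time_s: 13.15
tool_pos: [0.5896, 0.1086, -0.031]
tcp_rot: [-0.0, -0.078, 0.997, -0.0]
contact_force: [-0.8, 0.1, -0.8]
gripper_width: 0.0008
grip_force: 0.0
```

Call:
play_rows(motion=[{"tx": 0,"ty": 0,"tz": 0.2,"ax": 0,"ay": 0,"az": 0,"claw": 0},{"tx": 0,"ty": 0,"tz": 0,"ax": 0,"ay": 0,"az": 0,"claw": 0}])

```text
time_s: 13.4
tool_pos: [0.5897, 0.1086, -0.033]
tcp_rot: [-0.0, -0.078, 0.997, -0.0]
contact_force: [-0.2, -0.7, 0.1]
gripper_width: 0.0002
grip_force: 0.0
```

Call:
play_rows(motion=[{"tx": 0,"ty": 0,"tz": 0.2,"ax": 0,"ay": 0,"az": 0,"claw": 0},{"tx": 0,"ty": 0,"tz": 0,"ax": 0,"ay": 0,"az": 0,"claw": 0}])

```text
time_s: 13.65
tool_pos: [0.5896, 0.1086, -0.035]
tcp_rot: [-0.0, -0.078, 0.997, -0.0]
contact_force: [0.6, 0.3, 0.2]
gripper_width: 0.0008
grip_force: 0.0
```

Call:
play_rows(motion=[{"tx": 0,"ty": 0,"tz": 0.15,"ax": 0,"ay": 0,"az": 0,"claw": 0},{"tx": 0,"ty": 0,"tz": 0,"ax": 0,"ay": 0,"az": 0,"claw": 0}])

```text
time_s: 13.9
tool_pos: [0.5897, 0.1086, -0.0365]
tcp_rot: [-0.0, -0.078, 0.997, -0.0]
contact_force: [0.0, 0.6, -0.5]
gripper_width: 0.0004
grip_force: 0.0
```

Call:
play_rows(motion=[{"tx": 0,"ty": 0,"tz": 0.15,"ax": 0,"ay": 0,"az": 0,"claw": 0},{"tx": 0,"ty": 0,"tz": 0,"ax": 0,"ay": 0,"az": 0,"claw": 0}])

```text
time_s: 14.15
tool_pos: [0.5896, 0.1086, -0.0379]
tcp_rot: [-0.0, -0.078, 0.997, -0.0]
contact_force: [-0.3, 0.0, -0.2]
gripper_width: 0.0006
grip_force: 0.0
```

Call:
play_rows(motion=[{"tx": 0,"ty": 0,"tz": 0.15,"ax": 0,"ay": 0,"az": 0,"claw": 0},{"tx": 0,"ty": 0,"tz": 0,"ax": 0,"ay": 0,"az": 0,"claw": 0}])

```text
time_s: 14.4
tool_pos: [0.5899, 0.1087, -0.0386]
tcp_rot: [0.0, -0.078, 0.997, 0.0]
contact_force: [-5.7, -1.3, 15.7]
gripper_width: 0.0005
grip_force: 7.8
```

Call:
play_rows(motion=[{"tx": 0,"ty": 0,"tz": 0.15,"ax": 0,"ay": 0,"az": 0,"claw": 0},{"tx": 0,"ty": 0,"tz": 0,"ax": 0,"ay": 0,"az": 0,"claw": 0}])

```text
time_s: 14.65
tool_pos: [0.59, 0.1087, -0.0388]
tcp_rot: [0.0, -0.078, 0.997, 0.0]
contact_force: [-15.5, -2.8, 41.4]
gripper_width: 0.0003
grip_force: 20.4
```

The bench is felt at a reported z of -38.5 mm, so the real tip is at reported z + 38.5 mm. I'll repeat A's stroke with the tip at about 42 mm, which is a reported 3 mm.

Call:
play_rows(motion=[{"tx": 0,"ty": 0,"tz": -4.5,"ax": 0,"ay": 0,"az": 0,"claw": 0},{"tx": 0,"ty": 0,"tz": -4.5,"ax": 0,"ay": 0,"az": 0,"claw": 0},{"tx": 2.3,"ty": -3.0,"tz": 0,"ax": 0,"ay": 0,"az": 0,"claw": 0},{"tx": 2.3,"ty": -3.0,"tz": 0,"ax": 0,"ay": 0,"az": 0,"claw": 0},{"tx": 0,"ty": 0,"tz": 2.6,"ax": 0,"ay": 0,"az": 0,"claw": 0},{"tx": 0,"ty": 0,"tz": 2.0,"ax": 0,"ay": 0,"az": 0,"claw": 0},{"tx": 0,"ty": 0,"tz": 0,"ax": 0,"ay": 0,"az": 0,"claw": 0},{"tx": 0,"ty": 0,"tz": 0,"ax": 0,"ay": 0,"az": 0,"claw": 0}])

```text
time_s: 15.65
tool_pos: [0.554, 0.0423, 0.0039]
tcp_rot: [0.0, -0.078, 0.997, -0.0]
contact_force: [0.0, 0.2, 0.8]
gripper_width: 0.0006
grip_force: 0.0
```

Call:
play_rows(motion=[{"tx": -1.6,"ty": 0,"tz": 0,"ax": 0,"ay": 0,"az": 0,"claw": 0},{"tx": -1.6,"ty": 0,"tz": 0,"ax": 0,"ay": 0,"az": 0,"claw": 0},{"tx": -1.6,"ty": 0,"tz": 0,"ax": 0,"ay": 0,"az": 0,"claw": 0},{"tx": -1.6,"ty": 0,"tz": 0,"ax": 0,"ay": 0,"az": 0,"claw": 0},{"tx": -1.6,"ty": 0,"tz": 0,"ax": 0,"ay": 0,"az": 0,"claw": 0},{"tx": -1.6,"ty": 0,"tz": 0,"ax": 0,"ay": 0,"az": 0,"claw": 0}])

```text
time_s: 16.4
tool_pos: [0.6495, 0.0574, 0.0044]
tcp_rot: [0.001, -0.078, 0.997, -0.0]
contact_force: [0.5, -1.0, 0.2]
gripper_width: 0.0003
grip_force: 0.0
```

```bash
cat >> h.py <<'E'
def angs(ax,yaw,n=6):
    """patch centre angle series"""
    r=[]
    for _ in range(n):
        P=tool(); t=get_obs()['time_s']; im=imaging.camera('wrist'); m=angle_map(im,P,ax,yaw)
        b=[a for a,v in m if v>26]; r.append((round(t,2),(min(b),max(b)) if b else None))
    print('vis',m[0][0],m[-1][0],r); return im,P
E
python3 - <<'E'
from h import *
st();angs((.599,.049),8.8)
S=spin('sA5',(.599,.049),8.8,3)
E
```

```text
t 16.4 p [0.6495 0.0574 0.0044] yawx -171.0 tilt [-0.001 -0.   ] F [ 0.5 -1.   0.2] w 0.0003 g 0.0
vis -76 56 [(16.4, None), (16.45, None), (16.5, None), (16.55, None), (16.6, None), (16.65, (-52, -44))]
t 16.7 p [0.648  0.0571 0.0035] yawx -171.1 tilt [-0. -0.] F [-0.3  0.3  1.1] w 0.0004 g 0.0
diffs [np.float64(33.23), np.float64(28.23)] first-last 38.92
```

```bash
python3 - <<'E'
from h import *
angs((.599,.049),8.8,12)
E
```

```text
vis -76 56 [(16.85, (-16, 8)), (16.9, (-4, 20)), (16.95, (4, 32)), (17.0, (16, 44)), (17.05, (28, 56)), (17.1, (40, 56)), (17.15, (56, 56)), (17.2, None), (17.25, None), (17.3, None), (17.35, None), (17.4, None)]
```

A runs free: its patch drifts at about 220°/s. B is next.

Call:
play_rows(motion=[{"tx": 0,"ty": 0,"tz": -4.0,"ax": 0,"ay": 0,"az": 0,"claw": 0},{"tx": 5.8,"ty": -2.3,"tz": 0,"ax": 0,"ay": 0,"az": 0,"claw": 0},{"tx": 5.8,"ty": -2.3,"tz": 0,"ax": 0,"ay": 0,"az": 0,"claw": 0},{"tx": 5.7,"ty": -2.3,"tz": 0,"ax": 0,"ay": 0,"az": 0,"claw": 0},{"tx": 0,"ty": 0,"tz": 0,"ax": 0,"ay": 0,"az": 9.9,"claw": 0},{"tx": 0,"ty": 0,"tz": 0,"ax": 0,"ay": 0,"az": 9.9,"claw": 0},{"tx": 0,"ty": 0,"tz": 2.0,"ax": 0,"ay": 0,"az": 0,"claw": 0},{"tx": 0,"ty": 0,"tz": 0,"ax": 0,"ay": 0,"az": 0,"claw": 0}])

```text
time_s: 18.45
tool_pos: [0.4875, -0.0379, 0.0225]
tcp_rot: [-0.001, 0.094, 0.996, -0.0]
contact_force: [-0.2, 0.2, -0.2]
gripper_width: 0.0005
grip_force: 0.0
```

```bash
python3 - <<'E'
from h import *
P=st(); im=imaging.camera('wrist')
d=np.array([.488,-.0375])-P[0][:2]; print('need tool',P[1][:2,:2].T@d)
E
```

```text
t 18.45 p [ 0.4875 -0.0379  0.0225] yawx 169.2 tilt [ 0.002 -0.001] F [-0.2  0.2 -0.2] w 0.0005 g 0.0
need tool [-0.00038701  0.00043907]
```

Call:
play_rows(motion=[{"tx": 0,"ty": 0,"tz": 1.9,"ax": 0,"ay": 0,"az": 0,"claw": 0},{"tx": 0,"ty": 0,"tz": 0,"ax": 0,"ay": 0,"az": 0,"claw": 0},{"tx": -1.6,"ty": 0,"tz": 0,"ax": 0,"ay": 0,"az": 0,"claw": 0},{"tx": -1.6,"ty": 0,"tz": 0,"ax": 0,"ay": 0,"az": 0,"claw": 0},{"tx": -1.6,"ty": 0,"tz": 0,"ax": 0,"ay": 0,"az": 0,"claw": 0},{"tx": -1.6,"ty": 0,"tz": 0,"ax": 0,"ay": 0,"az": 0,"claw": 0},{"tx": -1.6,"ty": 0,"tz": 0,"ax": 0,"ay": 0,"az": 0,"claw": 0},{"tx": -1.6,"ty": 0,"tz": 0,"ax": 0,"ay": 0,"az": 0,"claw": 0}])

```text
time_s: 19.5
tool_pos: [0.5835, -0.0562, 0.0055]
tcp_rot: [0.0, 0.095, 0.996, -0.0]
contact_force: [0.2, 0.6, 0.4]
gripper_width: 0.0005
grip_force: 0.0
```

```bash
python3 - <<'E'
from h import *
st();angs((.532,-.046),169.1,8)
S=spin('sB1',(.532,-.046),169.1,3)
E
```

```text
t 19.5 p [ 0.5835 -0.0562  0.0055] yawx 169.1 tilt [-0.001  0.   ] F [0.2 0.6 0.4] w 0.0005 g 0.0
vis -56 76 [(19.5, None), (19.55, None), (19.6, None), (19.65, None), (19.7, None), (19.75, None), (19.8, None), (19.85, None)]
t 19.9 p [ 0.5821 -0.0558  0.0044] yawx 169.1 tilt [ 0. -0.] F [-0.4 -0.6 -0. ] w 0.0007 g 0.0
diffs [np.float64(22.86), np.float64(26.42)] first-last 27.03
```

```bash
python3 - <<'E'
from h import *
angs((.532,-.046),169.1,12)
E
```

```text
vis -56 76 [(20.05, (36, 60)), (20.1, (24, 48)), (20.15, (16, 40)), (20.2, (8, 32)), (20.25, (0, 24)), (20.3, (-8, 16)), (20.35, (-16, 8)), (20.4, (-20, 4)), (20.45, (-28, -4)), (20.5, (-32, -8)), (20.55, (-36, -12)), (20.6, (-40, -20))]
```

B is free too, coasting and slowing over more than 1 s. C is next.

Call:
play_rows(motion=[{"tx": 0,"ty": 0,"tz": -4.0,"ax": 0,"ay": 0,"az": 0,"claw": 0},{"tx": 5.25,"ty": 2.23,"tz": 0,"ax": 0,"ay": 0,"az": 0,"claw": 0},{"tx": 5.25,"ty": 2.23,"tz": 0,"ax": 0,"ay": 0,"az": 0,"claw": 0},{"tx": 5.25,"ty": 2.23,"tz": 0,"ax": 0,"ay": 0,"az": 0,"claw": 0},{"tx": 0,"ty": 0,"tz": 0,"ax": 0,"ay": 0,"az": -8.1,"claw": 0},{"tx": 0,"ty": 0,"tz": 0,"ax": 0,"ay": 0,"az": -8.1,"claw": 0},{"tx": 0,"ty": 0,"tz": 0,"ax": 0,"ay": 0,"az": -8.1,"claw": 0},{"tx": 0,"ty": 0,"tz": 2.0,"ax": 0,"ay": 0,"az": 0,"claw": 0},{"tx": 0,"ty": 0,"tz": 2.1,"ax": 0,"ay": 0,"az": 0,"claw": 0},{"tx": 0,"ty": 0,"tz": 0,"ax": 0,"ay": 0,"az": 0,"claw": 0},{"tx": 0,"ty": 0,"tz": 0,"ax": 0,"ay": 0,"az": 0,"claw": 0}])

```text
time_s: 22.02
tool_pos: [0.4408, 0.0394, 0.0038]
tcp_rot: [0.0, -0.117, 0.993, -0.0]
contact_force: [0.0, 0.0, 1.4]
gripper_width: 0.0003
grip_force: 0.0
```

Call:
play_rows(motion=[{"tx": -1.6,"ty": 0,"tz": 0,"ax": 0,"ay": 0,"az": 0,"claw": 0},{"tx": -1.6,"ty": 0,"tz": 0,"ax": 0,"ay": 0,"az": 0,"claw": 0},{"tx": -1.6,"ty": 0,"tz": 0,"ax": 0,"ay": 0,"az": 0,"claw": 0},{"tx": -1.6,"ty": 0,"tz": 0,"ax": 0,"ay": 0,"az": 0,"claw": 0},{"tx": -1.6,"ty": 0,"tz": 0,"ax": 0,"ay": 0,"az": 0,"claw": 0},{"tx": -1.6,"ty": 0,"tz": 0,"ax": 0,"ay": 0,"az": 0,"claw": 0}])

```text
time_s: 22.78
tool_pos: [0.5355, 0.0622, 0.0034]
tcp_rot: [0.0, -0.117, 0.993, -0.0]
contact_force: [-0.1, 0.2, -0.1]
gripper_width: 0.0005
grip_force: 0.0
```

```bash
python3 - <<'E'
from h import *
st();angs((.484,.05),13.5,8)
S=spin('sC1',(.484,.05),13.5,4)
E
```

```text
t 22.77 p [0.5355 0.0622 0.0034] yawx -166.5 tilt [-0.001 -0.   ] F [-0.1  0.2 -0.1] w 0.0005 g 0.0
vis -76 56 [(22.77, None), (22.82, None), (22.88, None), (22.93, None), (22.98, None), (23.02, None), (23.07, None), (23.12, None)]
t 23.18 p [0.5336 0.0616 0.0032] yawx -166.6 tilt [ 0. -0.] F [-0.1  0.1 -0. ] w 0.0006 g 0.0
diffs [np.float64(2.52), np.float64(2.27), np.float64(2.07)] first-last 3.68
```

C binds: it stopped dead, and its patch was carried out of view. I'll give it two more strokes.

Call:
play_rows(motion=[{"tx": 0,"ty": 0,"tz": -2.0,"ax": 0,"ay": 0,"az": 0,"claw": 0},{"tx": 4.8,"ty": 0,"tz": 0,"ax": 0,"ay": 0,"az": 0,"claw": 0},{"tx": 4.8,"ty": 0,"tz": 0,"ax": 0,"ay": 0,"az": 0,"claw": 0},{"tx": 0,"ty": 0,"tz": 2.0,"ax": 0,"ay": 0,"az": 0,"claw": 0},{"tx": 0,"ty": 0,"tz": 0,"ax": 0,"ay": 0,"az": 0,"claw": 0},{"tx": 0,"ty": 0,"tz": 0,"ax": 0,"ay": 0,"az": 0,"claw": 0},{"tx": -2,"ty": 0,"tz": 0,"ax": 0,"ay": 0,"az": 0,"claw": 0},{"tx": -2,"ty": 0,"tz": 0,"ax": 0,"ay": 0,"az": 0,"claw": 0},{"tx": -2,"ty": 0,"tz": 0,"ax": 0,"ay": 0,"az": 0,"claw": 0},{"tx": -2,"ty": 0,"tz": 0,"ax": 0,"ay": 0,"az": 0,"claw": 0},{"tx": -1.6,"ty": 0,"tz": 0,"ax": 0,"ay": 0,"az": 0,"claw": 0}])

```text
time_s: 24.75
tool_pos: [0.5352, 0.0621, 0.0037]
tcp_rot: [0.0, -0.117, 0.993, -0.0]
contact_force: [-0.5, -0.9, -0.4]
gripper_width: 0.0005
grip_force: 0.0
```

```bash
python3 - <<'E'
from h import *
angs((.484,.05),13.5,3)
S=spin('sC2',(.484,.05),13.5,4)
E
```

```text
vis -72 56 [(24.75, None), (24.8, None), (24.85, None)]
t 24.9 p [0.5344 0.0619 0.0034] yawx -166.5 tilt [-0. -0.] F [-1.1  0.3 -0.3] w 0.0003 g 0.0
diffs [np.float64(9.95), np.float64(5.23), np.float64(1.97)] first-last 14.5
```

Call:
play_rows(motion=[{"tx": 0,"ty": 0,"tz": -2.0,"ax": 0,"ay": 0,"az": 0,"claw": 0},{"tx": 4.8,"ty": 0,"tz": 0,"ax": 0,"ay": 0,"az": 0,"claw": 0},{"tx": 4.8,"ty": 0,"tz": 0,"ax": 0,"ay": 0,"az": 0,"claw": 0},{"tx": 0,"ty": 0,"tz": 2.0,"ax": 0,"ay": 0,"az": 0,"claw": 0},{"tx": 0,"ty": 0,"tz": 0,"ax": 0,"ay": 0,"az": 0,"claw": 0},{"tx": 0,"ty": 0,"tz": 0,"ax": 0,"ay": 0,"az": 0,"claw": 0},{"tx": -2,"ty": 0,"tz": 0,"ax": 0,"ay": 0,"az": 0,"claw": 0},{"tx": -2,"ty": 0,"tz": 0,"ax": 0,"ay": 0,"az": 0,"claw": 0},{"tx": -2,"ty": 0,"tz": 0,"ax": 0,"ay": 0,"az": 0,"claw": 0},{"tx": -2,"ty": 0,"tz": 0,"ax": 0,"ay": 0,"az": 0,"claw": 0},{"tx": -1.6,"ty": 0,"tz": 0,"ax": 0,"ay": 0,"az": 0,"claw": 0}])

```text
time_s: 26.48
tool_pos: [0.5351, 0.062, 0.0038]
tcp_rot: [0.0, -0.117, 0.993, -0.0]
contact_force: [0.0, -0.2, 0.5]
gripper_width: 0.0002
grip_force: 0.0
```

```bash
python3 - <<'E'
from h import *
angs((.484,.05),13.5,3)
S=spin('sC3',(.484,.05),13.5,4)
a=np.vstack([cv2.imread(f'pics/{n}.png')[:,-208:] for n in('sC1','sC2','sC3')]); print(a.shape)
w1=cv2.imread('pics/w1.png')
cv2.imwrite('pics/sC.png',cv2.resize(np.hstack([a[:140],a[140:280],a[280:]]),None,fx=1.2,fy=1.2))
E
```

```text
vis -72 56 [(26.48, (-40, -16)), (26.52, (-40, -16)), (26.57, (-40, -16))]
t 26.62 p [0.5343 0.0618 0.0034] yawx -166.6 tilt [-0. -0.] F [ 0.3 -1.  -0.2] w 0.0007 g 0.0
diffs [np.float64(8.66), np.float64(4.7), np.float64(2.36)] first-last 12.01
(420, 208, 3)
```

View pics/sC.png

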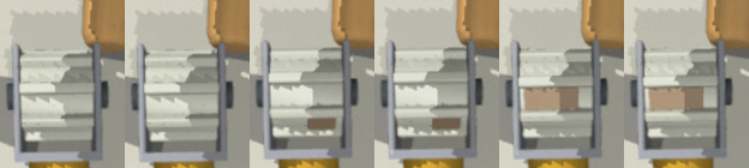

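C's strips show a different pattern after each stroke and the drum stops each time, so C binds and has turned well over a quarter turn. D is next.

Call:
play_rows(motion=[{"tx": 0,"ty": 0,"tz": -4.0,"ax": 0,"ay": 0,"az": 0,"claw": 0},{"tx": 4.62,"ty": -1.48,"tz": 0,"ax": 0,"ay": 0,"az": 0,"claw": 0},{"tx": 4.62,"ty": -1.48,"tz": 0,"ax": 0,"ay": 0,"az": 0,"claw": 0},{"tx": 4.62,"ty": -1.48,"tz": 0,"ax": 0,"ay": 0,"az": 0,"claw": 0},{"tx": 4.62,"ty": -1.48,"tz": 0,"ax": 0,"ay": 0,"az": 0,"claw": 0},{"tx": 0,"ty": 0,"tz": 0,"ax": 0,"ay": 0,"az": 9.4,"claw": 0},{"tx": 0,"ty": 0,"tz": 0,"ax": 0,"ay": 0,"az": 9.5,"claw": 0},{"tx": 0,"ty": 0,"tz": 2.0,"ax": 0,"ay": 0,"az": 0,"claw": 0},{"tx": 0,"ty": 0,"tz": 2.0,"ax": 0,"ay": 0,"az": 0,"claw": 0},{"tx": 0,"ty": 0,"tz": 0,"ax": 0,"ay": 0,"az": 0,"claw": 0},{"tx": 0,"ty": 0,"tz": 0,"ax": 0,"ay": 0,"az": 0,"claw": 0}])

```text
time_s: 28.2
tool_pos: [0.368, -0.0389, 0.0038]
tcp_rot: [0.0, 0.048, 0.999, -0.0]
contact_force: [-0.1, 0.3, 0.9]
gripper_width: 0.0007
grip_force: 0.0
```

Call:
play_rows(motion=[{"tx": -1.6,"ty": 0,"tz": 0,"ax": 0,"ay": 0,"az": 0,"claw": 0},{"tx": -1.6,"ty": 0,"tz": 0,"ax": 0,"ay": 0,"az": 0,"claw": 0},{"tx": -1.6,"ty": 0,"tz": 0,"ax": 0,"ay": 0,"az": 0,"claw": 0},{"tx": -1.6,"ty": 0,"tz": 0,"ax": 0,"ay": 0,"az": 0,"claw": 0},{"tx": -1.6,"ty": 0,"tz": 0,"ax": 0,"ay": 0,"az": 0,"claw": 0},{"tx": -1.6,"ty": 0,"tz": 0,"ax": 0,"ay": 0,"az": 0,"claw": 0}])

```text
time_s: 28.95
tool_pos: [0.4646, -0.0481, 0.0031]
tcp_rot: [-0.0, 0.048, 0.999, -0.0]
contact_force: [1.4, -0.4, 0.0]
gripper_width: 0.0004
grip_force: 0.0
```

```bash
python3 - <<'E'
from h import *
st();angs((.413,-.043),174.6,8)
S=spin('sD1',(.413,-.043),174.6,4)
E
```

```text
t 28.95 p [ 0.4646 -0.0481  0.0031] yawx 174.5 tilt [ 0. -0.] F [ 1.4 -0.4  0. ] w 0.0004 g 0.0
vis -56 76 [(28.95, None), (29.0, None), (29.05, None), (29.1, None), (29.15, None), (29.2, (56, 76)), (29.25, (32, 60)), (29.3, (12, 36))]
t 29.35 p [ 0.463  -0.0479  0.0032] yawx 174.5 tilt [ 0. -0.] F [ 0.2 -0.6 -0.2] w 0.0004 g 0.0
diffs [np.float64(27.19), np.float64(29.32), np.float64(26.65)] first-last 32.54
```

D is free, with its patch moving at about 440°/s. So A, B and D go in the case and C in the tub. I'll grasp D now with a narrow opening because the brush is near.

Call:
play_rows(motion=[{"tx": 0,"ty": 0,"tz": -4.0,"ax": 0,"ay": 0,"az": 0,"claw": 0.54},{"tx": 3.2,"ty": 0,"tz": 0,"ax": 0,"ay": 0,"az": 0,"claw": 0.54},{"tx": 0,"ty": 0,"tz": 0,"ax": 0,"ay": 0,"az": 0,"claw": 0.54},{"tx": 0,"ty": 0,"tz": 0,"ax": 0,"ay": 0,"az": 0,"claw": 0.54},{"tx": 0,"ty": 0,"tz": 0,"ax": 0,"ay": 0,"az": 0,"claw": 0.54}])

```text
time_s: 30.18
tool_pos: [0.4321, -0.045, 0.043]
tcp_rot: [-0.0, 0.048, 0.999, -0.0]
contact_force: [-0.5, 0.4, -0.6]
gripper_width: 0.0471
grip_force: 0.0
```

```bash
python3 - <<'E'
from h import *
P=st(); a=snap('wrist','g1'); u,v=w2wr([.42,-.045,.03],P); print(u,v)
for X in [(.429,-.0445,.032),(.413,-.043,.046)]:
    p=w2wr(X,P); cv2.circle(a,(int(p[0]),int(p[1])),1,(0,255,0),-1)
u,v=int(u),int(v); c=a[v-90:v+60,u-100:u+100,::-1]
cv2.imwrite('pics/g1c.png',cv2.resize(c,None,fx=3.5,fy=3.5,interpolation=cv2.INTER_CUBIC))
E
```

```text
t 30.18 p [ 0.4321 -0.045   0.043 ] yawx 174.5 tilt [ 0. -0.] F [-0.5  0.4 -0.6] w 0.0471 g 0.0
277.69151913953357 207.765651049786
```

View pics/g1c.png

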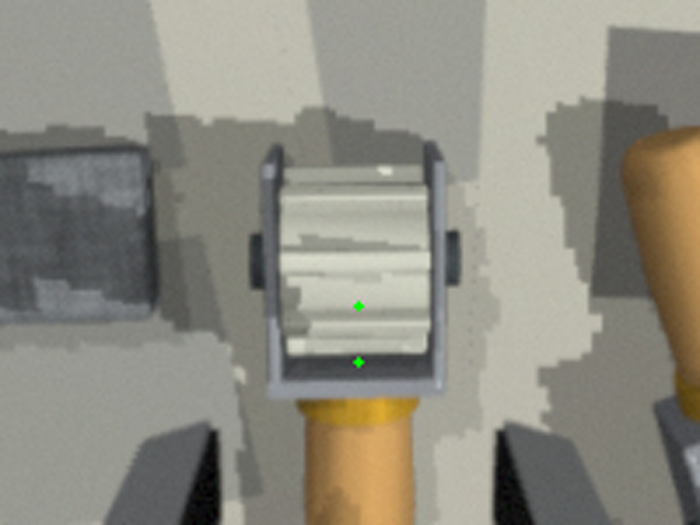

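The crop shows D between the open fingers, laterally centred, with its cheeks at columns 270 and 440. It lies about 7 mm further up the image than assumed, and the brush corner at (155,320) stays clear. I'll correct and grasp.

Call:
play_rows(newtons=30, motion=[{"tx": 0.7,"ty": 0,"tz": 0,"ax": 0,"ay": 0,"az": 0,"claw": 0.54},{"tx": 0,"ty": 0,"tz": 3.0,"ax": 0,"ay": 0,"az": 0,"claw": 0.54},{"tx": 0,"ty": 0,"tz": 2.4,"ax": 0,"ay": 0,"az": 0,"claw": 0.54},{"tx": 0,"ty": 0,"tz": 1.2,"ax": 0,"ay": 0,"az": 0,"claw": 0.54},{"tx": 0,"ty": 0,"tz": 0,"ax": 0,"ay": 0,"az": 0,"claw": 0.54},{"tx": 0,"ty": 0,"tz": 0,"ax": 0,"ay": 0,"az": 0,"claw": 0.1},{"tx": 0,"ty": 0,"tz": 0,"ax": 0,"ay": 0,"az": 0,"claw": 0.1},{"tx": 0,"ty": 0,"tz": 0,"ax": 0,"ay": 0,"az": 0,"claw": 0.1},{"tx": 0,"ty": 0,"tz": 0,"ax": 0,"ay": 0,"az": 0,"claw": 0.1},{"tx": 0,"ty": 0,"tz": 0,"ax": 0,"ay": 0,"az": 0,"claw": 0.1}])

```text
time_s: 31.48
tool_pos: [0.4251, -0.0443, -0.0222]
tcp_rot: [0.001, 0.048, 0.999, 0.0]
contact_force: [-1.7, -0.7, 9.0]
gripper_width: 0.0376
grip_force: 29.9
```

Call:
play_rows(motion=[{"tx": 0,"ty": 0,"tz": -3.0,"ax": 0,"ay": 0,"az": 0,"claw": 0.1},{"tx": 0,"ty": 0,"tz": -3.5,"ax": 0,"ay": 0,"az": 0,"claw": 0.1},{"tx": 0,"ty": 0,"tz": -3.5,"ax": 0,"ay": 0,"az": 0,"claw": 0.1},{"tx": 0,"ty": 0,"tz": 0,"ax": 0,"ay": 0,"az": 0,"claw": 0.1}])

```text
time_s: 31.98
tool_pos: [0.4261, -0.0442, 0.0793]
tcp_rot: [0.002, 0.048, 0.999, 0.0]
contact_force: [-0.3, -0.2, -3.9]
gripper_width: 0.0374
grip_force: 29.9
```

```bash
python3 - <<'E'
from h import *
P=st(); a=snap('wrist','g2'); b=a[:,:,::-1]
cv2.imwrite('pics/g2b.png',cv2.resize(b,(800,600),interpolation=cv2.INTER_CUBIC))
E
```

```text
t 31.98 p [ 0.4261 -0.0442  0.0793] yawx 174.5 tilt [-0.004  0.001] F [-0.3 -0.2 -3.9] w 0.0374 g 29.9
```

View pics/g2b.png

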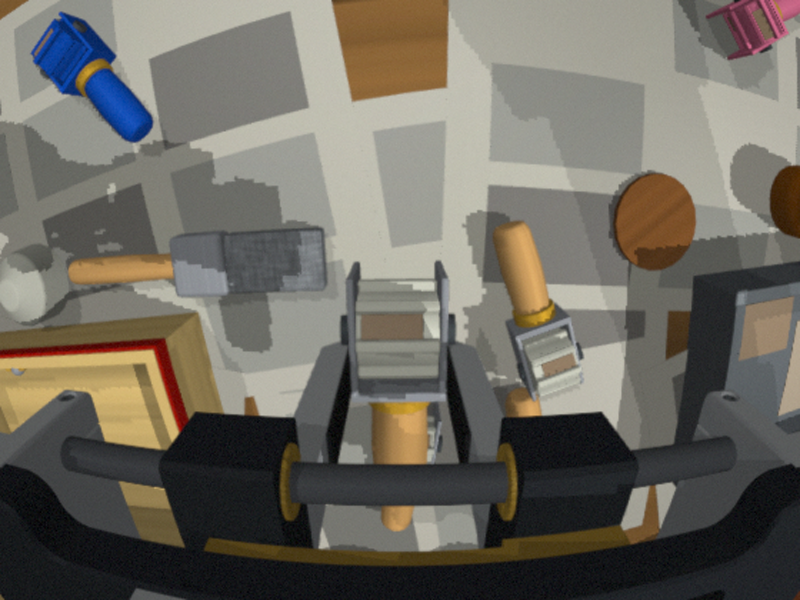

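D is held straight at (400,330). C at (548,355) and the brush are undisturbed. I'll carry D to the right-hand slot of the case.

Call:
play_rows(motion=[{"tx": -1.44,"ty": -4.26,"tz": 0,"ax": 0,"ay": 0,"az": 0,"claw": 0.1},{"tx": -1.44,"ty": -4.26,"tz": 0,"ax": 0,"ay": 0,"az": 0,"claw": 0.1},{"tx": -1.44,"ty": -4.26,"tz": 0,"ax": 0,"ay": 0,"az": 0,"claw": 0.1},{"tx": -1.44,"ty": -4.26,"tz": 0,"ax": 0,"ay": 0,"az": 0,"claw": 0.1},{"tx": -1.44,"ty": -4.26,"tz": 0,"ax": 0,"ay": 0,"az": 0,"claw": 0.1},{"tx": -1.44,"ty": -4.26,"tz": 0,"ax": 0,"ay": 0,"az": 0,"claw": 0.1},{"tx": -1.44,"ty": -4.26,"tz": 0,"ax": 0,"ay": 0,"az": 0,"claw": 0.1},{"tx": -1.44,"ty": -4.26,"tz": 0,"ax": 0,"ay": 0,"az": 0,"claw": 0.1},{"tx": 0,"ty": 0,"tz": 0,"ax": 0,"ay": 0,"az": -6.6,"claw": 0.1},{"tx": 0,"ty": 0,"tz": 0,"ax": 0,"ay": 0,"az": 0,"claw": 0.1}])

```text
time_s: 33.28
tool_pos: [0.506, -0.3942, 0.0754]
tcp_rot: [-0.001, -0.009, 1.0, 0.001]
contact_force: [0.1, 0.3, -2.9]
gripper_width: 0.0378
grip_force: 29.9
```

```bash
python3 - <<'E'
from h import *
P=st(); a=snap('wrist','g3')
# contours of case: predicted inner corners drawn
for X in [(.525-.087,-.322-.127),(.525-.087,-.322+.127),(.525+.087,-.322-.127),(.525+.087,-.322+.127)]:
    print(w2wr([*X,.072],P))
E
```

```text
t 33.27 p [ 0.506  -0.3942  0.0754] yawx -178.9 tilt [0.002 0.001] F [ 0.1  0.3 -2.9] w 0.0378 g 29.9
(np.float64(201.68937880228742), np.float64(132.17437754233765))
(np.float64(519.2075492278218), np.float64(150.82860884341454))
(np.float64(213.9204402449481), np.float64(339.46317241020665))
(np.float64(477.58210932007955), np.float64(327.9528185517822))
```

Call:
play_rows(motion=[{"tx": 0,"ty": 0,"tz": 3.0,"ax": 0,"ay": 0,"az": 0,"claw": 0.1},{"tx": 0,"ty": 0,"tz": 3.0,"ax": 0,"ay": 0,"az": 0,"claw": 0.1},{"tx": 0,"ty": 0,"tz": 1.5,"ax": 0,"ay": 0,"az": 0,"claw": 0.1},{"tx": 0,"ty": 0,"tz": 0.5,"ax": 0,"ay": 0,"az": 0,"claw": 0.1},{"tx": 0,"ty": 0,"tz": 0,"ax": 0,"ay": 0,"az": 0,"claw": 0.1}])

```text
time_s: 33.95
tool_pos: [0.5072, -0.3945, -0.0023]
tcp_rot: [0.0, -0.01, 1.0, -0.0]
contact_force: [-0.8, -0.0, -2.8]
gripper_width: 0.0377
grip_force: 29.9
```

Call:
play_rows(motion=[{"tx": 0,"ty": 0,"tz": 0.5,"ax": 0,"ay": 0,"az": 0,"claw": 0.1},{"tx": 0,"ty": 0,"tz": 0,"ax": 0,"ay": 0,"az": 0,"claw": 0.1}])

```text
time_s: 34.2
tool_pos: [0.5069, -0.3944, -0.0077]
tcp_rot: [0.0, -0.01, 1.0, -0.0]
contact_force: [1.1, -0.0, -2.8]
gripper_width: 0.0378
grip_force: 29.9
```

Call:
play_rows(motion=[{"tx": 0,"ty": 0,"tz": 0.35,"ax": 0,"ay": 0,"az": 0,"claw": 0.1},{"tx": 0,"ty": 0,"tz": 0,"ax": 0,"ay": 0,"az": 0,"claw": 0.1}])

```text
time_s: 34.45
tool_pos: [0.5068, -0.3944, -0.0115]
tcp_rot: [-0.0, -0.01, 1.0, 0.0]
contact_force: [0.3, 0.2, -2.7]
gripper_width: 0.0379
grip_force: 29.9
```

Call:
play_rows(motion=[{"tx": 0,"ty": 0,"tz": 0.2,"ax": 0,"ay": 0,"az": 0,"claw": 0.1},{"tx": 0,"ty": 0,"tz": 0,"ax": 0,"ay": 0,"az": 0,"claw": 0.1}])

```text
time_s: 34.7
tool_pos: [0.5068, -0.3945, -0.0134]
tcp_rot: [-0.0, -0.01, 1.0, 0.0]
contact_force: [-0.5, -0.4, -1.9]
gripper_width: 0.0378
grip_force: 29.9
```

Call:
play_rows(motion=[{"tx": 0,"ty": 0,"tz": 0,"ax": 0,"ay": 0,"az": 0,"claw": 0.54},{"tx": 0,"ty": 0,"tz": 0,"ax": 0,"ay": 0,"az": 0,"claw": 0.54},{"tx": 0,"ty": 0,"tz": -2.0,"ax": 0,"ay": 0,"az": 0,"claw": 0.54},{"tx": 0,"ty": 0,"tz": -3.4,"ax": 0,"ay": 0,"az": 0,"claw": 0.54},{"tx": 0,"ty": 0,"tz": -3.4,"ax": 0,"ay": 0,"az": 0,"claw": 0.54}])

```text
time_s: 35.33
tool_pos: [0.507, -0.3947, 0.0772]
tcp_rot: [0.0, -0.01, 1.0, -0.0]
contact_force: [0.2, 0.1, 1.3]
gripper_width: 0.0505
grip_force: 0.0
```

```bash
python3 - <<'E'
from h import *
P=st(); a=snap('wrist','g4')
cv2.imwrite('pics/g4b.png',cv2.resize(a[:,:,::-1],(800,600),interpolation=cv2.INTER_CUBIC))
E
```

```text
t 35.33 p [ 0.507  -0.3947  0.0772] yawx -178.9 tilt [-0.001 -0.001] F [0.2 0.1 1.3] w 0.0505 g 0.0
```

Call:
play_rows(motion=[{"tx": -0.69,"ty": 4.93,"tz": 0,"ax": 0,"ay": 0,"az": 0,"claw": 0.54},{"tx": -0.69,"ty": 4.93,"tz": 0,"ax": 0,"ay": 0,"az": 0,"claw": 0.54},{"tx": -0.69,"ty": 4.93,"tz": 0,"ax": 0,"ay": 0,"az": 0,"claw": 0.54},{"tx": -0.69,"ty": 4.93,"tz": 0,"ax": 0,"ay": 0,"az": 0,"claw": 0.54},{"tx": -0.69,"ty": 4.93,"tz": 0,"ax": 0,"ay": 0,"az": 0,"claw": 0.54},{"tx": -0.69,"ty": 4.93,"tz": 0,"ax": 0,"ay": 0,"az": 0,"claw": 0.54},{"tx": -0.69,"ty": 4.93,"tz": 0,"ax": 0,"ay": 0,"az": 0,"claw": 0.54},{"tx": 0,"ty": 0,"tz": 0,"ax": 0,"ay": 0,"az": 6,"claw": 0.54},{"tx": 0,"ty": 0,"tz": 0,"ax": 0,"ay": 0,"az": 6,"claw": 0.54},{"tx": 0,"ty": 0,"tz": 3.2,"ax": 0,"ay": 0,"az": 0,"claw": 0.54},{"tx": 0,"ty": 0,"tz": 0,"ax": 0,"ay": 0,"az": 0,"claw": 0.54},{"tx": 0,"ty": 0,"tz": 0,"ax": 0,"ay": 0,"az": 0,"claw": 0.54}])

```text
time_s: 36.88
tool_pos: [0.5489, -0.0486, 0.0441]
tcp_rot: [0.001, 0.095, 0.996, 0.0]
contact_force: [0.7, -0.3, -0.1]
gripper_width: 0.0506
grip_force: 0.0
```

```bash
cat >> h.py <<'E'
def hov(tag):
    """crop around hold area, in tool-metric top-down rectification at z=.032: 0.2 mm/px, centre = TCP xy"""
    P=st(); a=snap('wrist',tag+'_f'); p,R=P
    xs=np.linspace(.07,-.02,450); ys=np.linspace(-.06,.06,600)
    T=np.array(CMW['tool_from_camera']); X=np.stack(np.meshgrid(xs,ys,indexing='ij'),-1)
    W=np.zeros(X.shape[:2]+(3,)); W[...,:2]=p[:2]+X@R[:2,:2].T; W[...,2]=.032
    c=((W-p)@R-T[:3,3])@T[:3,:3]; h=np.hypot(c[...,0],c[...,1]); s=np.arctan2(h,c[...,2])/h*CMW['fx']
    m=cv2.remap(a,(CMW['cx']+s*c[...,0]).astype(np.float32),(CMW['cy']+s*c[...,1]).astype(np.float32),cv2.INTER_CUBIC)
    cv2.line(m,(0,350),(600,350),(0,255,0),1);cv2.line(m,(300,0),(300,450),(0,255,0),1)
    cv2.imwrite(f'pics/{tag}.png',m[:,:,::-1]); return m
E
python3 - <<'E'
from h import *
m=hov('hB'); a=cv2.imread('pics/g4b.png')
cv2.imwrite('pics/hB2.png',np.hstack([cv2.resize(m[:,:,::-1],(400,300)),cv2.resize(a,(400,300))]))
E
```

```text
t 36.88 p [ 0.5489 -0.0486  0.0441] yawx 169.1 tilt [-0.001  0.   ] F [ 0.7 -0.3 -0.1] w 0.0506 g 0.0
```

View pics/hB2.png

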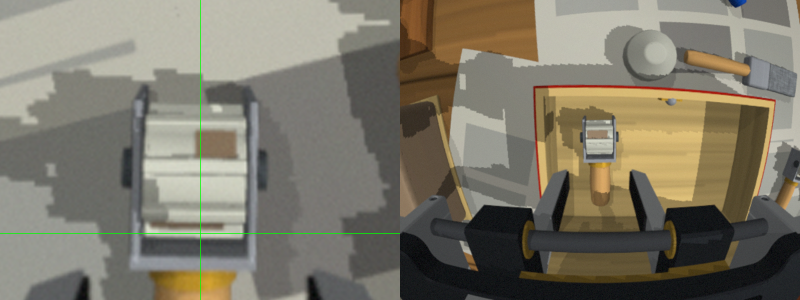

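Right half of the picture: D lies flat in the case at (600,150). Left half: B is centred to within 2 mm under the hand, with its yoke's rear edge at row 265, so the grasp falls at x of about 17 mm. I'll take it.

Call:
play_rows(newtons=30, motion=[{"tx": 0.1,"ty": -0.15,"tz": 0,"ax": 0,"ay": 0,"az": 0,"claw": 0.54},{"tx": 0,"ty": 0,"tz": 3.0,"ax": 0,"ay": 0,"az": 0,"claw": 0.54},{"tx": 0,"ty": 0,"tz": 2.4,"ax": 0,"ay": 0,"az": 0,"claw": 0.54},{"tx": 0,"ty": 0,"tz": 1.3,"ax": 0,"ay": 0,"az": 0,"claw": 0.54},{"tx": 0,"ty": 0,"tz": 0,"ax": 0,"ay": 0,"az": 0,"claw": 0.54},{"tx": 0,"ty": 0,"tz": 0,"ax": 0,"ay": 0,"az": 0,"claw": 0.1},{"tx": 0,"ty": 0,"tz": 0,"ax": 0,"ay": 0,"az": 0,"claw": 0.1},{"tx": 0,"ty": 0,"tz": 0,"ax": 0,"ay": 0,"az": 0,"claw": 0.1},{"tx": 0,"ty": 0,"tz": 0,"ax": 0,"ay": 0,"az": 0,"claw": 0.1},{"tx": 0,"ty": 0,"tz": 0,"ax": 0,"ay": 0,"az": 0,"claw": 0.1}])

```text
time_s: 38.17
tool_pos: [0.5477, -0.0498, -0.0234]
tcp_rot: [0.001, 0.095, 0.996, 0.0]
contact_force: [-1.4, -0.8, 8.0]
gripper_width: 0.0377
grip_force: 29.9
```

Call:
play_rows(motion=[{"tx": 0,"ty": 0,"tz": -3.0,"ax": 0,"ay": 0,"az": 0,"claw": 0.1},{"tx": 0,"ty": 0,"tz": -3.5,"ax": 0,"ay": 0,"az": 0,"claw": 0.1},{"tx": 0,"ty": 0,"tz": -3.5,"ax": 0,"ay": 0,"az": 0,"claw": 0.1},{"tx": 0,"ty": 0,"tz": 0,"ax": 0,"ay": 0,"az": 0,"claw": 0.1}])

```text
time_s: 38.67
tool_pos: [0.5485, -0.0497, 0.0781]
tcp_rot: [0.002, 0.095, 0.996, 0.0]
contact_force: [-0.7, 0.1, -3.0]
gripper_width: 0.0374
grip_force: 29.9
```

Call:
play_rows(motion=[{"tx": -0.18,"ty": -4.59,"tz": 0,"ax": 0,"ay": 0,"az": 0,"claw": 0.1},{"tx": -0.18,"ty": -4.59,"tz": 0,"ax": 0,"ay": 0,"az": 0,"claw": 0.1},{"tx": -0.18,"ty": -4.59,"tz": 0,"ax": 0,"ay": 0,"az": 0,"claw": 0.1},{"tx": -0.18,"ty": -4.59,"tz": 0,"ax": 0,"ay": 0,"az": 0,"claw": 0.1},{"tx": -0.18,"ty": -4.59,"tz": 0,"ax": 0,"ay": 0,"az": 0,"claw": 0.1},{"tx": -0.18,"ty": -4.59,"tz": 0,"ax": 0,"ay": 0,"az": 0,"claw": 0.1},{"tx": 0,"ty": 0,"tz": 0,"ax": 0,"ay": 0,"az": -6,"claw": 0.1},{"tx": 0,"ty": 0,"tz": 0,"ax": 0,"ay": 0,"az": -6,"claw": 0.1},{"tx": 0,"ty": 0,"tz": 0,"ax": 0,"ay": 0,"az": 0,"claw": 0.1}])

```text
time_s: 39.8
tool_pos: [0.5052, -0.322, 0.0748]
tcp_rot: [-0.001, -0.01, 1.0, 0.0]
contact_force: [-0.6, -0.5, -2.9]
gripper_width: 0.0375
grip_force: 29.9
```

Call:
play_rows(motion=[{"tx": 0,"ty": 0,"tz": 3.0,"ax": 0,"ay": 0,"az": 0,"claw": 0.1},{"tx": 0,"ty": 0,"tz": 3.0,"ax": 0,"ay": 0,"az": 0,"claw": 0.1},{"tx": 0,"ty": 0,"tz": 2.0,"ax": 0,"ay": 0,"az": 0,"claw": 0.1},{"tx": 0,"ty": 0,"tz": 0.8,"ax": 0,"ay": 0,"az": 0,"claw": 0.1},{"tx": 0,"ty": 0,"tz": 0,"ax": 0,"ay": 0,"az": 0,"claw": 0.1},{"tx": 0,"ty": 0,"tz": 0,"ax": 0,"ay": 0,"az": 0,"claw": 0.1}])

```text
time_s: 40.55
tool_pos: [0.5063, -0.3226, -0.0114]
tcp_rot: [0.001, -0.01, 1.0, -0.0]
contact_force: [0.6, 0.5, -2.6]
gripper_width: 0.0379
grip_force: 29.9
```

Call:
play_rows(motion=[{"tx": 0,"ty": 0,"tz": 0.35,"ax": 0,"ay": 0,"az": 0,"claw": 0.1},{"tx": 0,"ty": 0,"tz": 0,"ax": 0,"ay": 0,"az": 0,"claw": 0.1},{"tx": 0,"ty": 0,"tz": 0,"ax": 0,"ay": 0,"az": 0,"claw": 0.54},{"tx": 0,"ty": 0,"tz": 0,"ax": 0,"ay": 0,"az": 0,"claw": 0.54},{"tx": 0,"ty": 0,"tz": -2.0,"ax": 0,"ay": 0,"az": 0,"claw": 0.54},{"tx": 0,"ty": 0,"tz": -3.5,"ax": 0,"ay": 0,"az": 0,"claw": 0.54},{"tx": 0,"ty": 0,"tz": -3.5,"ax": 0,"ay": 0,"az": 0,"claw": 0.54}])

```text
time_s: 41.42
tool_pos: [0.5057, -0.3224, 0.0766]
tcp_rot: [0.0, -0.01, 1.0, -0.0]
contact_force: [0.5, 0.2, 0.1]
gripper_width: 0.0508
grip_force: 0.0
```

```bash
python3 - <<'E'
from h import *
P=st(); a=snap('wrist','g5')
E
```

```text
t 41.42 p [ 0.5057 -0.3224  0.0766] yawx -178.9 tilt [-0.001 -0.   ] F [0.5 0.2 0.1] w 0.0508 g 0.0
```

Call:
play_rows(motion=[{"tx": -1.21,"ty": 5.25,"tz": 0,"ax": 0,"ay": 0,"az": 0,"claw": 0.54},{"tx": -1.21,"ty": 5.25,"tz": 0,"ax": 0,"ay": 0,"az": 0,"claw": 0.54},{"tx": -1.21,"ty": 5.25,"tz": 0,"ax": 0,"ay": 0,"az": 0,"claw": 0.54},{"tx": -1.21,"ty": 5.25,"tz": 0,"ax": 0,"ay": 0,"az": 0,"claw": 0.54},{"tx": -1.21,"ty": 5.25,"tz": 0,"ax": 0,"ay": 0,"az": 0,"claw": 0.54},{"tx": -1.21,"ty": 5.25,"tz": 0,"ax": 0,"ay": 0,"az": 0,"claw": 0.54},{"tx": -1.21,"ty": 5.25,"tz": 0,"ax": 0,"ay": 0,"az": 0,"claw": 0.54},{"tx": 0,"ty": 0,"tz": 0,"ax": 0,"ay": 0,"az": -7.7,"claw": 0.54},{"tx": 0,"ty": 0,"tz": 3.2,"ax": 0,"ay": 0,"az": 0,"claw": 0.54},{"tx": 0,"ty": 0,"tz": 0,"ax": 0,"ay": 0,"az": 0,"claw": 0.54},{"tx": 0,"ty": 0,"tz": 0,"ax": 0,"ay": 0,"az": 0,"claw": 0.54}])

```text
time_s: 42.85
tool_pos: [0.5837, 0.0467, 0.0436]
tcp_rot: [0.001, -0.077, 0.997, -0.0]
contact_force: [0.6, -1.4, -0.2]
gripper_width: 0.0509
grip_force: 0.0
```

```bash
python3 - <<'E'
from h import *
m=hov('hA')
# where is the white drum / wood handle in the rectified view (0.2mm/px, TCP at col300,row350)
hsv=cv2.cvtColor(m,cv2.COLOR_RGB2HSV)
wood=((hsv[...,0]>8)&(hsv[...,0]<22)&(hsv[...,1]>90)&(hsv[...,2]>120)).astype(np.uint8)
n,l,s,c=cv2.connectedComponentsWithStats(wood)
for i in np.argsort(-s[1:,4])[:3]+1: print('wood',s[i],c[i].round())
g=cv2.cvtColor(m,cv2.COLOR_RGB2GRAY)
for r in (150,250,320): print(r,''.join(' .:-=+*#%@'[min(9,int(x)//26)] for x in g[r,120:480:4]))
E
```

```text
t 42.85 p [0.5837 0.0467 0.0436] yawx -171.2 tilt [-0.001 -0.   ] F [ 0.6 -1.4 -0.2] w 0.0509 g 0.0
wood [  235     0    65   295 17461] [269. 141.]
wood [  301     0    58   293 12748] [324. 141.]
wood [239 267   3   3   7] [240. 268.]
150 ==+=++==+=+++==----------------===+++*******#+####*****+++*###############################
250 -----------------------------------======+===+=====-====+++==++###########################
320 +++++++++++++++++++++**++++++++++++++++++++++++++++++++++++++=-=+**+*#####################
```

A's handle spans columns 235 to 359 and ends at row 295, so it is centred and the grasp falls at x = 18 mm. I'll take it.

Call:
play_rows(newtons=30, motion=[{"tx": 0,"ty": 0,"tz": 3.0,"ax": 0,"ay": 0,"az": 0,"claw": 0.54},{"tx": 0,"ty": 0,"tz": 2.4,"ax": 0,"ay": 0,"az": 0,"claw": 0.54},{"tx": 0,"ty": 0,"tz": 1.25,"ax": 0,"ay": 0,"az": 0,"claw": 0.54},{"tx": 0,"ty": 0,"tz": 0,"ax": 0,"ay": 0,"az": 0,"claw": 0.54},{"tx": 0,"ty": 0,"tz": 0,"ax": 0,"ay": 0,"az": 0,"claw": 0.1},{"tx": 0,"ty": 0,"tz": 0,"ax": 0,"ay": 0,"az": 0,"claw": 0.1},{"tx": 0,"ty": 0,"tz": 0,"ax": 0,"ay": 0,"az": 0,"claw": 0.1},{"tx": 0,"ty": 0,"tz": 0,"ax": 0,"ay": 0,"az": 0,"claw": 0.1},{"tx": 0,"ty": 0,"tz": 0,"ax": 0,"ay": 0,"az": 0,"claw": 0.1}])

```text
time_s: 44.02
tool_pos: [0.5838, 0.0468, -0.0233]
tcp_rot: [0.001, -0.077, 0.997, -0.0]
contact_force: [-1.0, -0.8, 7.3]
gripper_width: 0.0378
grip_force: 29.9
```

Call:
play_rows(motion=[{"tx": 0,"ty": 0,"tz": -3.0,"ax": 0,"ay": 0,"az": 0,"claw": 0.1},{"tx": 0,"ty": 0,"tz": -3.5,"ax": 0,"ay": 0,"az": 0,"claw": 0.1},{"tx": 0,"ty": 0,"tz": -3.5,"ax": 0,"ay": 0,"az": 0,"claw": 0.1},{"tx": 0,"ty": 0,"tz": 0,"ax": 0,"ay": 0,"az": 0,"claw": 0.1}])

```text
time_s: 44.52
tool_pos: [0.5846, 0.0471, 0.0783]
tcp_rot: [0.002, -0.077, 0.997, 0.0]
contact_force: [-0.3, 0.5, -3.1]
gripper_width: 0.0378
grip_force: 29.9
```

Call:
play_rows(motion=[{"tx": 1.44,"ty": -4.78,"tz": 0,"ax": 0,"ay": 0,"az": 0,"claw": 0.1},{"tx": 1.44,"ty": -4.78,"tz": 0,"ax": 0,"ay": 0,"az": 0,"claw": 0.1},{"tx": 1.44,"ty": -4.78,"tz": 0,"ax": 0,"ay": 0,"az": 0,"claw": 0.1},{"tx": 1.44,"ty": -4.78,"tz": 0,"ax": 0,"ay": 0,"az": 0,"claw": 0.1},{"tx": 1.44,"ty": -4.78,"tz": 0,"ax": 0,"ay": 0,"az": 0,"claw": 0.1},{"tx": 1.44,"ty": -4.78,"tz": 0,"ax": 0,"ay": 0,"az": 0,"claw": 0.1},{"tx": 0,"ty": 0,"tz": 0,"ax": 0,"ay": 0,"az": 7.6,"claw": 0.1},{"tx": 0,"ty": 0,"tz": 0,"ax": 0,"ay": 0,"az": 0,"claw": 0.1}])

```text
time_s: 45.52
tool_pos: [0.5412, -0.2497, 0.0747]
tcp_rot: [-0.001, -0.011, 1.0, 0.0]
contact_force: [-0.3, 0.6, -2.8]
gripper_width: 0.0376
grip_force: 29.9
```

Call:
play_rows(motion=[{"tx": 0,"ty": 0,"tz": 3.0,"ax": 0,"ay": 0,"az": 0,"claw": 0.1},{"tx": 0,"ty": 0,"tz": 3.0,"ax": 0,"ay": 0,"az": 0,"claw": 0.1},{"tx": 0,"ty": 0,"tz": 2.0,"ax": 0,"ay": 0,"az": 0,"claw": 0.1},{"tx": 0,"ty": 0,"tz": 0.8,"ax": 0,"ay": 0,"az": 0,"claw": 0.1},{"tx": 0,"ty": 0,"tz": 0,"ax": 0,"ay": 0,"az": 0,"claw": 0.1},{"tx": 0,"ty": 0,"tz": 0,"ax": 0,"ay": 0,"az": 0,"claw": 0.1}])

```text
time_s: 46.28
tool_pos: [0.5424, -0.2501, -0.0114]
tcp_rot: [0.001, -0.011, 1.0, -0.0]
contact_force: [1.1, -1.0, -2.0]
gripper_width: 0.0376
grip_force: 29.9
```

Call:
play_rows(motion=[{"tx": 0,"ty": 0,"tz": 0.35,"ax": 0,"ay": 0,"az": 0,"claw": 0.1},{"tx": 0,"ty": 0,"tz": 0,"ax": 0,"ay": 0,"az": 0,"claw": 0.1},{"tx": 0,"ty": 0,"tz": 0,"ax": 0,"ay": 0,"az": 0,"claw": 0.54},{"tx": 0,"ty": 0,"tz": 0,"ax": 0,"ay": 0,"az": 0,"claw": 0.54},{"tx": 0,"ty": 0,"tz": -2.0,"ax": 0,"ay": 0,"az": 0,"claw": 0.54},{"tx": 0,"ty": 0,"tz": -3.5,"ax": 0,"ay": 0,"az": 0,"claw": 0.54},{"tx": 0,"ty": 0,"tz": -3.5,"ax": 0,"ay": 0,"az": 0,"claw": 0.54}])

```text
time_s: 47.15
tool_pos: [0.5419, -0.25, 0.0766]
tcp_rot: [0.0, -0.011, 1.0, -0.0]
contact_force: [-0.7, -0.0, 0.8]
gripper_width: 0.0507
grip_force: 0.0
```

Call:
play_rows(motion=[{"tx": 1.155,"ty": 4.96,"tz": 0,"ax": 0,"ay": 0,"az": 0,"claw": 0.54},{"tx": 1.155,"ty": 4.96,"tz": 0,"ax": 0,"ay": 0,"az": 0,"claw": 0.54},{"tx": 1.155,"ty": 4.96,"tz": 0,"ax": 0,"ay": 0,"az": 0,"claw": 0.54},{"tx": 1.155,"ty": 4.96,"tz": 0,"ax": 0,"ay": 0,"az": 0,"claw": 0.54},{"tx": 1.155,"ty": 4.96,"tz": 0,"ax": 0,"ay": 0,"az": 0,"claw": 0.54},{"tx": 1.155,"ty": 4.96,"tz": 0,"ax": 0,"ay": 0,"az": 0,"claw": 0.54},{"tx": 0,"ty": 0,"tz": 0,"ax": 0,"ay": 0,"az": -6.1,"claw": 0.54},{"tx": 0,"ty": 0,"tz": 0,"ax": 0,"ay": 0,"az": -6.1,"claw": 0.54},{"tx": 0,"ty": 0,"tz": 3.2,"ax": 0,"ay": 0,"az": 0,"claw": 0.54},{"tx": 0,"ty": 0,"tz": 0,"ax": 0,"ay": 0,"az": 0,"claw": 0.54},{"tx": 0,"ty": 0,"tz": 0,"ax": 0,"ay": 0,"az": 0,"claw": 0.54}])

```text
time_s: 48.52
tool_pos: [0.4666, 0.0462, 0.0434]
tcp_rot: [0.0, -0.117, 0.993, -0.0]
contact_force: [-0.8, 0.3, 0.0]
gripper_width: 0.0506
grip_force: 0.0
```

```bash
python3 - <<'E'
from h import *
m=hov('hC')
hsv=cv2.cvtColor(m,cv2.COLOR_RGB2HSV)
wood=((hsv[...,0]>8)&(hsv[...,0]<22)&(hsv[...,1]>90)&(hsv[...,2]>120)).astype(np.uint8)
n,l,s,c=cv2.connectedComponentsWithStats(wood)
for i in np.argsort(-s[1:,4])[:4]+1: print('wood',s[i],c[i].round())
for r in (5,150,280):
    k=np.where(wood[r])[0]; print(r,k.min() if len(k) else None,k.max() if len(k) else None)
a=snap('top','top2'); st()
E
```

```text
t 48.52 p [0.4666 0.0462 0.0434] yawx -166.6 tilt [-0.001 -0.   ] F [-0.8  0.3  0. ] w 0.0506 g 0.0
wood [  301     0    71   271 15623] [330. 129.]
wood [  251     0    49   271 11771] [277. 127.]
wood [359 223   1   1   1] [359. 223.]
5 254 358
150 254 361
280 None None
t 48.62 p [0.4668 0.0463 0.0434] yawx -166.6 tilt [-0.001 -0.   ] F [ 0.5  0.1 -0.4] w 0.0507 g 0.0
```

Call:
play_rows(newtons=30, motion=[{"tx": 0.4,"ty": 0.2,"tz": 0,"ax": 0,"ay": 0,"az": 0,"claw": 0.54},{"tx": 0,"ty": 0,"tz": 3.0,"ax": 0,"ay": 0,"az": 0,"claw": 0.54},{"tx": 0,"ty": 0,"tz": 2.4,"ax": 0,"ay": 0,"az": 0,"claw": 0.54},{"tx": 0,"ty": 0,"tz": 1.25,"ax": 0,"ay": 0,"az": 0,"claw": 0.54},{"tx": 0,"ty": 0,"tz": 0,"ax": 0,"ay": 0,"az": 0,"claw": 0.54},{"tx": 0,"ty": 0,"tz": 0,"ax": 0,"ay": 0,"az": 0,"claw": 0.1},{"tx": 0,"ty": 0,"tz": 0,"ax": 0,"ay": 0,"az": 0,"claw": 0.1},{"tx": 0,"ty": 0,"tz": 0,"ax": 0,"ay": 0,"az": 0,"claw": 0.1},{"tx": 0,"ty": 0,"tz": 0,"ax": 0,"ay": 0,"az": 0,"claw": 0.1},{"tx": 0,"ty": 0,"tz": 0,"ax": 0,"ay": 0,"az": 0,"claw": 0.1}])

```text
time_s: 49.88
tool_pos: [0.4623, 0.0474, -0.0236]
tcp_rot: [0.001, -0.117, 0.993, 0.0]
contact_force: [-0.9, -0.0, 8.1]
gripper_width: 0.0376
grip_force: 29.9
```

Call:
play_rows(motion=[{"tx": 0,"ty": 0,"tz": -3.0,"ax": 0,"ay": 0,"az": 0,"claw": 0.1},{"tx": 0,"ty": 0,"tz": -3.5,"ax": 0,"ay": 0,"az": 0,"claw": 0.1},{"tx": 0,"ty": 0,"tz": -3.5,"ax": 0,"ay": 0,"az": 0,"claw": 0.1},{"tx": 0,"ty": 0,"tz": 0,"ax": 0,"ay": 0,"az": 0,"claw": 0.1}])

```text
time_s: 50.38
tool_pos: [0.4631, 0.0476, 0.0779]
tcp_rot: [0.002, -0.117, 0.993, 0.0]
contact_force: [-0.3, -0.6, -3.4]
gripper_width: 0.0379
grip_force: 29.9
```

Call:
play_rows(motion=[{"tx": -2.4,"ty": 3.99,"tz": 0,"ax": 0,"ay": 0,"az": 0,"claw": 0.1},{"tx": -2.4,"ty": 3.99,"tz": 0,"ax": 0,"ay": 0,"az": 0,"claw": 0.1},{"tx": -2.4,"ty": 3.99,"tz": 0,"ax": 0,"ay": 0,"az": 0,"claw": 0.1},{"tx": -2.4,"ty": 3.99,"tz": 0,"ax": 0,"ay": 0,"az": 0,"claw": 0.1},{"tx": -2.4,"ty": 3.99,"tz": 0,"ax": 0,"ay": 0,"az": 0,"claw": 0.1},{"tx": -2.4,"ty": 3.99,"tz": 0,"ax": 0,"ay": 0,"az": 0,"claw": 0.1},{"tx": 0,"ty": 0,"tz": 0,"ax": 0,"ay": 0,"az": 10.5,"claw": 0.1},{"tx": 0,"ty": 0,"tz": 0,"ax": 0,"ay": 0,"az": 0,"claw": 0.1}])

```text
time_s: 51.38
tool_pos: [0.5455, 0.3133, 0.0742]
tcp_rot: [-0.001, -0.026, 1.0, -0.001]
contact_force: [-0.1, -0.9, -2.6]
gripper_width: 0.0378
grip_force: 29.9
```

Call:
play_rows(motion=[{"tx": 0,"ty": 0,"tz": 3.0,"ax": 0,"ay": 0,"az": 0,"claw": 0.1},{"tx": 0,"ty": 0,"tz": 3.0,"ax": 0,"ay": 0,"az": 0,"claw": 0.1},{"tx": 0,"ty": 0,"tz": 2.2,"ax": 0,"ay": 0,"az": 0,"claw": 0.1},{"tx": 0,"ty": 0,"tz": 0.8,"ax": 0,"ay": 0,"az": 0,"claw": 0.1},{"tx": 0,"ty": 0,"tz": 0,"ax": 0,"ay": 0,"az": 0,"claw": 0.1},{"tx": 0,"ty": 0,"tz": 0,"ax": 0,"ay": 0,"az": 0,"claw": 0.1}])

```text
time_s: 52.12
tool_pos: [0.5467, 0.3137, -0.0134]
tcp_rot: [0.001, -0.026, 1.0, 0.0]
contact_force: [0.7, -0.8, -2.0]
gripper_width: 0.0377
grip_force: 29.9
```

Call:
play_rows(motion=[{"tx": 0,"ty": 0,"tz": 0.45,"ax": 0,"ay": 0,"az": 0,"claw": 0.1},{"tx": 0,"ty": 0,"tz": 0,"ax": 0,"ay": 0,"az": 0,"claw": 0.1},{"tx": 0,"ty": 0,"tz": 0,"ax": 0,"ay": 0,"az": 0,"claw": 0.54},{"tx": 0,"ty": 0,"tz": 0,"ax": 0,"ay": 0,"az": 0,"claw": 0.54},{"tx": 0,"ty": 0,"tz": -2.0,"ax": 0,"ay": 0,"az": 0,"claw": 0.54},{"tx": 0,"ty": 0,"tz": -5,"ax": 0,"ay": 0,"az": 0,"claw": 0.54},{"tx": 0,"ty": 0,"tz": -5.5,"ax": 0,"ay": 0,"az": 0,"claw": 0},{"tx": 0,"ty": 0,"tz": -5.5,"ax": 0,"ay": 0,"az": 0,"claw": 0},{"tx": 0,"ty": 0,"tz": -5.5,"ax": 0,"ay": 0,"az": 0,"claw": 0},{"tx": 0,"ty": 0,"tz": -5.5,"ax": 0,"ay": 0,"az": 0,"claw": 0}])

```text
time_s: 53.38
tool_pos: [0.5458, 0.3132, 0.2748]
tcp_rot: [0.001, -0.026, 1.0, 0.0]
contact_force: [0.2, -0.1, 0.1]
gripper_width: 0.0141
grip_force: 0.0
```

Call:
play_rows(motion=[{"tx": -1.12,"ty": -5.37,"tz": 0,"ax": 0,"ay": 0,"az": 0,"claw": 0},{"tx": -1.12,"ty": -5.37,"tz": 0,"ax": 0,"ay": 0,"az": 0,"claw": 0},{"tx": -1.12,"ty": -5.37,"tz": 0,"ax": 0,"ay": 0,"az": 0,"claw": 0},{"tx": -1.12,"ty": -5.37,"tz": 0,"ax": 0,"ay": 0,"az": 0,"claw": 0},{"tx": -1.12,"ty": -5.37,"tz": 0,"ax": 0,"ay": 0,"az": 0,"claw": 0}])

```text
time_s: 54.0
tool_pos: [0.6159, 0.0465, 0.2729]
tcp_rot: [0.001, -0.026, 1.0, 0.0]
contact_force: [0.3, -0.0, 0.4]
gripper_width: 0.0007
grip_force: 0.0
```

```bash
python3 - <<'E'
from h import *
st(); a=snap('top','top3');b=snap('scene','sc3')
cv2.imwrite('pics/chk.png',np.hstack([a,b])[:,:,::-1])
L=cv2.resize(a[100:300,60:510,::-1],(800,356),interpolation=cv2.INTER_CUBIC)
S=cv2.resize(b[100:370,60:480,::-1],(374,240)); S2=np.zeros((240,800,3),np.uint8); S2[:,:374]=S; S2[:,400:774]=cv2.resize(cv2.imread('pics/sc0.png')[100:370,60:480],(374,240))
cv2.imwrite('pics/chk.png',np.vstack([L,S2]))
E
```

```text
t 54.0 p [0.6159 0.0465 0.2729] yawx -177.1 tilt [-0.001  0.   ] F [ 0.3 -0.   0.4] w 0.0007 g 0.0
```

View pics/chk.png

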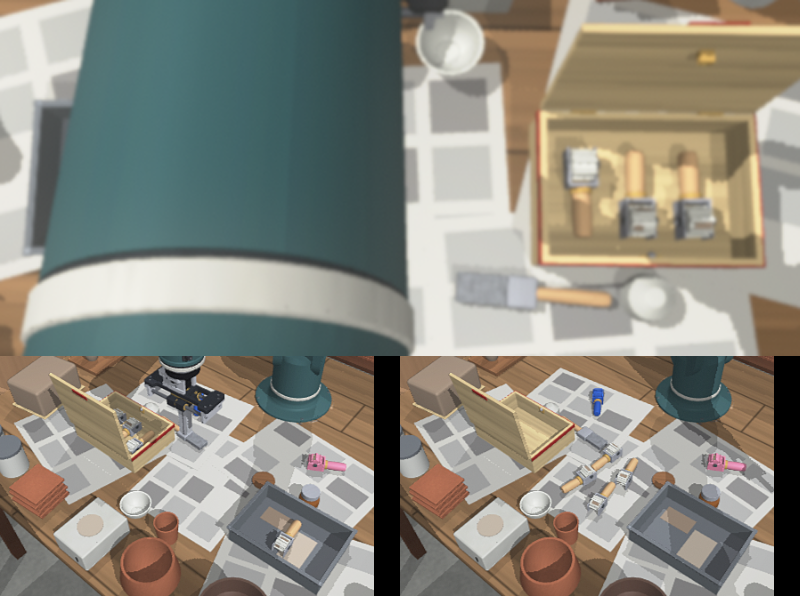

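The picture shows three rollers lying flat in the case (A, B, D) and C flat in the tub. The bowl, cup, brush and the other bystanders are where they were. Now I go behind the lid.

Call:
play_rows(motion=[{"tx": -4.0,"ty": 0,"tz": -1.5,"ax": 0,"ay": 0,"az": 0,"claw": 0},{"tx": -4.5,"ty": 0,"tz": -1.5,"ax": 0,"ay": 0,"az": 0,"claw": 0},{"tx": 0,"ty": -5.36,"tz": 0,"ax": 0,"ay": 0,"az": 0,"claw": 0},{"tx": 0,"ty": -5.36,"tz": 0,"ax": 0,"ay": 0,"az": 0,"claw": 0},{"tx": 0,"ty": -5.36,"tz": 0,"ax": 0,"ay": 0,"az": 0,"claw": 0},{"tx": 0,"ty": -5.36,"tz": 0,"ax": 0,"ay": 0,"az": 0,"claw": 0},{"tx": 0,"ty": -5.36,"tz": 0,"ax": 0,"ay": 0,"az": 0,"claw": 0},{"tx": 0,"ty": -5.36,"tz": 0,"ax": 0,"ay": 0,"az": 0,"claw": 0},{"tx": 0,"ty": -5.36,"tz": 0,"ax": 0,"ay": 0,"az": 0,"claw": 0},{"tx": 0,"ty": 0,"tz": 0,"ax": 0,"ay": 0,"az": 0,"claw": 0},{"tx": 0,"ty": 0,"tz": 0,"ax": 0,"ay": 0,"az": 0,"claw": 0}])

```text
time_s: 55.48
tool_pos: [0.72, -0.3214, 0.3021]
tcp_rot: [0.0, -0.026, 1.0, 0.0]
contact_force: [0.7, 0.2, 0.6]
gripper_width: 0.0
grip_force: 0.0
```

Call:
play_rows(motion=[{"tx": 0,"ty": 0,"tz": 4.3,"ax": 0,"ay": 0,"az": 0,"claw": 0},{"tx": 0,"ty": 0,"tz": 4.2,"ax": 0,"ay": 0,"az": 0,"claw": 0},{"tx": 2.5,"ty": 0.1,"tz": 0,"ax": 0,"ay": 0,"az": 0,"claw": 0},{"tx": 2.5,"ty": 0.1,"tz": 0,"ax": 0,"ay": 0,"az": 0,"claw": 0},{"tx": 0,"ty": 0,"tz": 0,"ax": 0,"ay": 0,"az": 0,"claw": 0},{"tx": 0,"ty": 0,"tz": 0,"ax": 0,"ay": 0,"az": 0,"claw": 0}])

```text
time_s: 56.22
tool_pos: [0.671, -0.3211, 0.2171]
tcp_rot: [0.001, -0.027, 1.0, 0.0]
contact_force: [0.1, 0.0, 0.6]
gripper_width: 0.0005
grip_force: 0.0
```

Call:
play_rows(motion=[{"tx": 1,"ty": 0.05,"tz": 0,"ax": 0,"ay": 0,"az": 0,"claw": 0},{"tx": 1,"ty": 0.05,"tz": 0,"ax": 0,"ay": 0,"az": 0,"claw": 0},{"tx": 1,"ty": 0.05,"tz": 0,"ax": 0,"ay": 0,"az": 0,"claw": 0},{"tx": 1,"ty": 0.05,"tz": 0,"ax": 0,"ay": 0,"az": 0,"claw": 0}])

```text
time_s: 56.72
tool_pos: [0.6292, -0.3228, 0.2164]
tcp_rot: [0.0, -0.026, 1.0, -0.0]
contact_force: [1.0, -0.4, 1.4]
gripper_width: 0.0006
grip_force: 1.2
```

Call:
play_rows(motion=[{"tx": 1.2,"ty": 0.05,"tz": 0.05,"ax": 0,"ay": 0,"az": 0,"claw": 0},{"tx": 1.2,"ty": 0.05,"tz": 0.1,"ax": 0,"ay": 0,"az": 0,"claw": 0},{"tx": 1.2,"ty": 0.05,"tz": 0.15,"ax": 0,"ay": 0,"az": 0,"claw": 0},{"tx": 1.2,"ty": 0.05,"tz": 0.2,"ax": 0,"ay": 0,"az": 0,"claw": 0},{"tx": 1.1,"ty": 0.05,"tz": 0.25,"ax": 0,"ay": 0,"az": 0,"claw": 0}])

```text
time_s: 57.35
tool_pos: [0.57, -0.3232, 0.2085]
tcp_rot: [-0.0, -0.026, 1.0, -0.0]
contact_force: [2.2, -0.5, 0.4]
gripper_width: 0.0004
grip_force: 0.8
```

Call:
play_rows(motion=[{"tx": 1.22,"ty": 0.05,"tz": 0.45,"ax": 0,"ay": 0,"az": 0,"claw": 0},{"tx": 1.22,"ty": 0.05,"tz": 0.55,"ax": 0,"ay": 0,"az": 0,"claw": 0},{"tx": 1.22,"ty": 0.05,"tz": 0.7,"ax": 0,"ay": 0,"az": 0,"claw": 0},{"tx": 1.22,"ty": 0.05,"tz": 0.8,"ax": 0,"ay": 0,"az": 0,"claw": 0}])

```text
time_s: 57.85
tool_pos: [0.5211, -0.3237, 0.1832]
tcp_rot: [-0.0, -0.026, 1.0, -0.0]
contact_force: [1.0, -0.2, 0.1]
gripper_width: 0.0001
grip_force: 0.6
```

Call:
play_rows(motion=[{"tx": 1.08,"ty": 0.05,"tz": 0.85,"ax": 0,"ay": 0,"az": 0,"claw": 0},{"tx": 1.02,"ty": 0.05,"tz": 0.9,"ax": 0,"ay": 0,"az": 0,"claw": 0},{"tx": 0.97,"ty": 0.05,"tz": 0.95,"ax": 0,"ay": 0,"az": 0,"claw": 0},{"tx": 0.93,"ty": 0.05,"tz": 1.0,"ax": 0,"ay": 0,"az": 0,"claw": 0},{"tx": 0.7,"ty": 0,"tz": 0.95,"ax": 0,"ay": 0,"az": 0,"claw": 0},{"tx": 0.6,"ty": 0,"tz": 0.98,"ax": 0,"ay": 0,"az": 0,"claw": 0},{"tx": 0.5,"ty": 0,"tz": 1.0,"ax": 0,"ay": 0,"az": 0,"claw": 0},{"tx": 0.45,"ty": 0,"tz": 1.0,"ax": 0,"ay": 0,"az": 0,"claw": 0},{"tx": 0.4,"ty": 0,"tz": 1.0,"ax": 0,"ay": 0,"az": 0,"claw": 0},{"tx": 0.3,"ty": 0,"tz": 0.9,"ax": 0,"ay": 0,"az": 0,"claw": 0},{"tx": 0.25,"ty": 0,"tz": 0.9,"ax": 0,"ay": 0,"az": 0,"claw": 0},{"tx": 0.2,"ty": 0,"tz": 0.8,"ax": 0,"ay": 0,"az": 0,"claw": 0}])

```text
time_s: 59.35
tool_pos: [0.4479, -0.3255, 0.0708]
tcp_rot: [0.0, -0.026, 1.0, -0.0]
contact_force: [0.7, -0.3, -0.5]
gripper_width: 0.0005
grip_force: 0.3
```

Call:
play_rows(motion=[{"tx": 0.1,"ty": 0,"tz": 0.4,"ax": 0,"ay": 0,"az": 0,"claw": 0},{"tx": 0.1,"ty": 0,"tz": 0.4,"ax": 0,"ay": 0,"az": 0,"claw": 0},{"tx": 0,"ty": 0,"tz": 0.3,"ax": 0,"ay": 0,"az": 0,"claw": 0},{"tx": 0,"ty": 0,"tz": 0,"ax": 0,"ay": 0,"az": 0,"claw": 0}])

```text
time_s: 59.85
tool_pos: [0.446, -0.3257, 0.0603]
tcp_rot: [-0.0, -0.026, 1.0, -0.0]
contact_force: [-0.4, 0.3, 0.2]
gripper_width: 0.0008
grip_force: 0.0
```

Call:
play_rows(motion=[{"tx": 0,"ty": 0,"tz": 0.4,"ax": 0,"ay": 0,"az": 0,"claw": 0},{"tx": 0,"ty": 0,"tz": 0,"ax": 0,"ay": 0,"az": 0,"claw": 0}])

```text
time_s: 60.1
tool_pos: [0.4459, -0.3256, 0.0562]
tcp_rot: [-0.0, -0.026, 1.0, 0.0]
contact_force: [0.6, -0.5, 0.1]
gripper_width: 0.0004
grip_force: 0.0
```

Call:
play_rows(motion=[{"tx": 0,"ty": 0,"tz": 0.3,"ax": 0,"ay": 0,"az": 0,"claw": 0},{"tx": 0,"ty": 0,"tz": 0,"ax": 0,"ay": 0,"az": 0,"claw": 0}])

```text
time_s: 60.35
tool_pos: [0.446, -0.3255, 0.0532]
tcp_rot: [-0.0, -0.026, 1.0, 0.0]
contact_force: [-0.5, -0.9, -0.1]
gripper_width: 0.0001
grip_force: 0.0
```

Call:
play_rows(motion=[{"tx": 0,"ty": 0,"tz": 0.3,"ax": 0,"ay": 0,"az": 0,"claw": 0},{"tx": 0,"ty": 0,"tz": 0,"ax": 0,"ay": 0,"az": 0,"claw": 0}])

```text
time_s: 60.6
tool_pos: [0.4459, -0.3255, 0.0501]
tcp_rot: [-0.0, -0.026, 1.0, 0.0]
contact_force: [0.0, -0.4, -0.0]
gripper_width: 0.0003
grip_force: 0.0
```

Call:
play_rows(motion=[{"tx": 0,"ty": 0,"tz": 0.3,"ax": 0,"ay": 0,"az": 0,"claw": 0},{"tx": 0,"ty": 0,"tz": 0,"ax": 0,"ay": 0,"az": 0,"claw": 0}])

```text
time_s: 60.85
tool_pos: [0.4459, -0.3256, 0.0472]
tcp_rot: [-0.0, -0.026, 1.0, 0.0]
contact_force: [-0.7, -0.0, 0.5]
gripper_width: 0.0007
grip_force: 0.0
```

Call:
play_rows(motion=[{"tx": 0,"ty": 0,"tz": 0.2,"ax": 0,"ay": 0,"az": 0,"claw": 0},{"tx": 0,"ty": 0,"tz": 0,"ax": 0,"ay": 0,"az": 0,"claw": 0}])

```text
time_s: 61.1
tool_pos: [0.4459, -0.3256, 0.0452]
tcp_rot: [-0.0, -0.026, 1.0, 0.0]
contact_force: [-0.2, -0.3, -0.5]
gripper_width: 0.0003
grip_force: 0.0
```

Call:
play_rows(motion=[{"tx": 0,"ty": 0,"tz": 0.15,"ax": 0,"ay": 0,"az": 0,"claw": 0},{"tx": 0,"ty": 0,"tz": 0,"ax": 0,"ay": 0,"az": 0,"claw": 0}])

```text
time_s: 61.35
tool_pos: [0.446, -0.3256, 0.0438]
tcp_rot: [-0.0, -0.026, 1.0, -0.0]
contact_force: [0.3, -0.4, 0.4]
gripper_width: 0.0006
grip_force: 0.0
```

Call:
play_rows(motion=[{"tx": 0,"ty": 0,"tz": 0.1,"ax": 0,"ay": 0,"az": 0,"claw": 0},{"tx": 0,"ty": 0,"tz": 0,"ax": 0,"ay": 0,"az": 0,"claw": 0}])

```text
time_s: 61.6
tool_pos: [0.4461, -0.3257, 0.0434]
tcp_rot: [0.0, -0.026, 1.0, -0.0]
contact_force: [-2.5, 2.0, 9.4]
gripper_width: 0.0005
grip_force: 4.8
```

Call:
play_rows(motion=[{"tx": 0,"ty": 0,"tz": 0.06,"ax": 0,"ay": 0,"az": 0,"claw": 0},{"tx": 0,"ty": 0,"tz": 0,"ax": 0,"ay": 0,"az": 0,"claw": 0}])

```text
time_s: 61.85
tool_pos: [0.4462, -0.3257, 0.0432]
tcp_rot: [0.0, -0.026, 1.0, 0.0]
contact_force: [-5.8, 3.7, 18.7]
gripper_width: 0.0005
grip_force: 9.3
```

Call:
play_rows(motion=[{"tx": 0,"ty": 0,"tz": -2,"ax": 0,"ay": 0,"az": 0,"claw": 0},{"tx": 0,"ty": 0,"tz": -5,"ax": 0,"ay": 0,"az": 0,"claw": 0},{"tx": 0,"ty": 0,"tz": -5,"ax": 0,"ay": 0,"az": 0,"claw": 0},{"tx": 0,"ty": 5,"tz": -5,"ax": 0,"ay": 0,"az": 0,"claw": 0},{"tx": 0,"ty": 5,"tz": 0,"ax": 0,"ay": 0,"az": 0,"claw": 0},{"tx": 0,"ty": 5,"tz": 0,"ax": 0,"ay": 0,"az": 0,"claw": 0},{"tx": 0,"ty": 5,"tz": 0,"ax": 0,"ay": 0,"az": 0,"claw": 0},{"tx": 0,"ty": 5,"tz": 0,"ax": 0,"ay": 0,"az": 0,"claw": 0},{"tx": 0,"ty": 5,"tz": 0,"ax": 0,"ay": 0,"az": 0,"claw": 0},{"tx": 0,"ty": 5,"tz": 0,"ax": 0,"ay": 0,"az": 0,"claw": 0}])

```text
time_s: 63.1
tool_pos: [0.4281, 0.0197, 0.2067]
tcp_rot: [0.0, -0.026, 1.0, 0.0]
contact_force: [0.2, -0.1, -0.1]
gripper_width: 0.0006
grip_force: 0.0
```

```bash
python3 - <<'E'
from h import *
st(); a=snap('top','top4'); t0=cv2.imread('pics/top0.png')[:,:,::-1]
# lid front edge: scan columns in x (world) at lid height, y=-.40
for y in(-.40,-.30):
  print(y,[(round(x,3),[int(q) for q in a[int(round(w2px('top',(x,y,.082))[1])),int(round(w2px('top',(x,y,.082))[0]))]]) for x in np.arange(.40,.64,.01)])
for th in (0,.08): print(th,[np.round(w2px('top',(.62-.205*np.cos(th)+.01*np.sin(th),y,.072+.205*np.sin(th)+.01*np.cos(th))) ,1) for y in(-.187,-.457)])
hsv=cv2.cvtColor(a,cv2.COLOR_RGB2HSV); w=((hsv[...,0]>14)&(hsv[...,0]<30)&(hsv[...,1]>60)&(hsv[...,2]>90)).astype(np.uint8)
w=cv2.morphologyEx(w,cv2.MORPH_OPEN,np.ones((5,5)))
n,l,s,c=cv2.connectedComponentsWithStats(w); print([list(s[i]) for i in np.argsort(-s[1:,4])[:3]+1])
E
```

```text
t 63.1 p [0.4281 0.0197 0.2067] yawx -177.1 tilt [-0.001  0.   ] F [ 0.2 -0.1 -0.1] w 0.0006 g 0.0
-0.4 [(np.float64(0.4), [157, 155, 147]), (np.float64(0.41), [157, 156, 148]), (np.float64(0.42), [192, 173, 137]), (np.float64(0.43), [232, 211, 155]), (np.float64(0.44), [225, 202, 148]), (np.float64(0.45), [237, 219, 162]), (np.float64(0.46), [237, 219, 161]), (np.float64(0.47), [231, 211, 155]), (np.float64(0.48), [222, 198, 145]), (np.float64(0.49), [229, 207, 152]), (np.float64(0.5), [233, 214, 157]), (np.float64(0.51), [229, 207, 152]), (np.float64(0.52), [224, 200, 147]), (np.float64(0.53), [221, 196, 144]), (np.float64(0.54), [234, 216, 158]), (np.float64(0.55), [241, 224, 167]), (np.float64(0.56), [240, 223, 167]), (np.float64(0.57), [240, 223, 167]), (np.float64(0.58), [237, 219, 162]), (np.float64(0.59), [240, 223, 167]), (np.float64(0.6), [233, 214, 158]), (np.float64(0.61), [232, 212, 156]), (np.float64(0.62), [222, 198, 145]), (np.float64(0.63), [134, 132, 127])]
-0.3 [(np.float64(0.4), [193, 193, 183]), (np.float64(0.41), [122, 121, 114]), (np.float64(0.42), [156, 73, 64
[... 409 characters left out ...]
(np.float64(0.54), [235, 216, 159]), (np.float64(0.55), [240, 222, 165]), (np.float64(0.56), [241, 223, 167]), (np.float64(0.57), [241, 224, 168]), (np.float64(0.58), [237, 219, 162]), (np.float64(0.59), [230, 209, 154]), (np.float64(0.6), [235, 218, 161]), (np.float64(0.61), [235, 216, 160]), (np.float64(0.62), [224, 204, 157]), (np.float64(0.63), [199, 197, 186])]
0 [array([365.3, 254.7]), array([492. , 257.5])]
0.08 [array([367. , 253.7]), array([496.2, 256.6])]
[[np.int32(364), np.int32(161), np.int32(128), np.int32(95), np.int32(11420)], [np.int32(335), np.int32(341), np.int32(225), np.int32(79), np.int32(8458)], [np.int32(0), np.int32(356), np.int32(174), np.int32(64), np.int32(6652)]]
```

The lid outline spans columns 364 to 492 and matches the fully shut pose, as does the felt height of 82 mm. I'm handing the job in.

```bash
python3 -c "
from station import robot; print(robot.hand_in())"
```

```text
the job is handed in; nothing more can be done
None
```

I spun all four rollers: the three that run free are in the case, the one that binds lies in the tub, and the lid is shut with its catch snapped, so the job is handed in.

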